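Row up the mill cups and charge them with grinding balls

TASK

First slide the mill cups that are there along the loading strip, without lifting them, into a straight row, each square on its painted square of the same colour and close against the fence. Then give each cup all the balls from the scoop with the same colour of grip tab: bring the scoop level to the cup, lower its lip close over the rim before tipping so that no ball bounces out, and stand the scoop upright on the rubber mat again. A scoop whose cup is missing stays on the mat with its balls; the row must still be in order at the end, and the jar and the timer are left alone.

Things in the scene. Friction and masses are not known exactly. Their poses are not given: they have to be found in the camera images.
- mat: fixed black rubber mat, 150 (x) x 280 (y) x 4 mm, on which the scoops stand; origin at the centre of its underside, on the worktop
- mark_red: red 56 mm square outline painted on the loading strip (fixed plate, 4 mm thick), with red tab on the fence. Origin: its centre on the plate's top. +x: away from the robot to the fence (low bar, x = 28.5 to 36.5 mm, top 18 mm over the plate, tab 21). Squares lie 90 mm apart along y, order varies; plate runs 108 mm to -x. A cup exactly on it is 0.5 mm from the fence
- cup_red: red open square cup, 56 x 56 x 36 mm high outside, walls 3 mm, inside 50 x 50 mm, 120 g; loose on the strip, sides parallel to its x and y axes. Origin at the centre of its underside. May be absent
- scoop_red: loose aluminium scoop with red grip tab, 80 g, on the mat. Origin: underside of the pan. Pan 40 mm wide (y), from x = -39 mm (rear wall) to +46 mm (open spout, +x end), side walls 26 mm high. Floor flat to x = +6 mm, then a ramp rising 22 degrees to the lip. Upright grip tab over the rear of the pan: x = -39 to -25 (14 thick), y = -14 to 14, z = 28 to 76 mm
- lip_red (a point): middle of the spout lip of the scoop with the red tab (x = 46, z = 21 mm in the scoop's frame). Balls start to roll out when it is tipped nose-down by more than 22 degrees; all leave by 55
- ball_red0_center (a point): centre of a 16 mm polished steel ball, 14 g; starts in the scoop with the red tab
- ball_red1_center (a point): centre of a 16 mm polished steel ball, 14 g; starts in the scoop with the red tab
- ball_red2_center (a point): centre of a 16 mm polished steel ball, 14 g; starts in the scoop with the red tab
- mark_blue: blue 56 mm square outline painted on the loading strip (fixed plate, 4 mm thick), with blue tab on the fence. Origin: its centre on the plate's top. +x: away from the robot to the fence (low bar, x = 28.5 to 36.5 mm, top 18 mm over the plate, tab 21). Squares lie 90 mm apart along y, order varies; plate runs 108 mm to -x. A cup exactly on it is 0.5 mm from the fence
- cup_blue: blue open square cup, 56 x 56 x 36 mm high outside, walls 3 mm, inside 50 x 50 mm, 120 g; loose on the strip, sides parallel to its x and y axes. Origin at the centre of its underside. May be absent
- scoop_blue: loose aluminium scoop with blue grip tab, 80 g, on the mat. Origin: underside of the pan. Pan 40 mm wide (y), from x = -39 mm (rear wall) to +46 mm (open spout, +x end), side walls 26 mm high. Floor flat to x = +6 mm, then a ramp rising 22 degrees to the lip. Upright grip tab over the rear of the pan: x = -39 to -25 (14 thick), y = -14 to 14, z = 28 to 76 mm
- lip_blue (a point): middle of the spout lip of the scoop with the blue tab (x = 46, z = 21 mm in the scoop's frame). Balls start to roll out when it is tipped nose-down by more than 22 degrees; all leave by 55
- ball_blue0_center (a point): centre of a 16 mm white ceramic ball, 14 g; starts in the scoop with the blue tab
- ball_blue1_center (a point): centre of a 16 mm white ceramic ball, 14 g; starts in the scoop with the blue tab
- ball_blue2_center (a point): centre of a 16 mm white ceramic ball, 14 g; starts in the scoop with the blue tab
- mark_yellow: yellow 56 mm square outline painted on the loading strip (fixed plate, 4 mm thick), with yellow tab on the fence. Origin: its centre on the plate's top. +x: away from the robot to the fence (low bar, x = 28.5 to 36.5 mm, top 18 mm over the plate, tab 21). Squares lie 90 mm apart along y, order varies; plate runs 108 mm to -x. A cup exactly on it is 0.5 mm from the fence
- cup_yellow: yellow open square cup, 56 x 56 x 36 mm high outside, walls 3 mm, inside 50 x 50 mm, 120 g; loose on the strip, sides parallel to its x and y axes. Origin at the centre of its underside. May be absent
- scoop_yellow: loose aluminium scoop with yellow grip tab, 80 g, on the mat. Origin: underside of the pan. Pan 40 mm wide (y), from x = -39 mm (rear wall) to +46 mm (open spout, +x end), side walls 26 mm high. Floor flat to x = +6 mm, then a ramp rising 22 degrees to the lip. Upright grip tab over the rear of the pan: x = -39 to -25 (14 thick), y = -14 to 14, z = 28 to 76 mm
- lip_yellow (a point): middle of the spout lip of the scoop with the yellow tab (x = 46, z = 21 mm in the scoop's frame). Balls start to roll out when it is tipped nose-down by more than 22 degrees; all leave by 55
- ball_yellow0_center (a point): centre of a 16 mm brass ball, 14 g; starts in the scoop with the yellow tab
- ball_yellow1_center (a point): centre of a 16 mm brass ball, 14 g; starts in the scoop with the yellow tab
- ball_yellow2_center (a point): centre of a 16 mm brass ball, 14 g; starts in the scoop with the yellow tab
- jar: bystander: white jar with red screw cap, 44 mm wide, 94 mm high, origin at its underside
- timer: bystander: grey bench timer, 71 x 77 x 50 mm, origin at its underside

How it is judged:
By the outcome, as a careful person would: the job done as asked, in the order asked, and still so for the second after the job is handed in, with the robot touching nothing.
Of cup_red, cup_blue, cup_yellow only 2 to 3 are there at a start; the rules pass over those that are not, and their reading is None.
At some moment in a run one of cup_red, cup_blue, cup_yellow may be knocked a few centimetres aside while the robot is not near it.
It also fails if it takes over 210 s, if anything falls off the work surface, if the arm or the gripper's body presses on something with over 40 N, if the wrist force passes 120 N, or if a joint passes its speed limit or range.

ROBOT

A 6-joint arm with a two-finger parallel gripper is mounted at the origin on a cart in front of the work surface, level with it; the furniture and walls round the work are solid. World frame = base frame: x ahead of the robot, y to its left, z up, the work surface at z = 0. Lengths are in m, angles in degrees, forces in N, time in s.
With the tool pointing down it reaches from about 0.4 to 0.825 m from the base axis. Payload 7 kg.
Tool frame: the origin (TCP) lies midway between the tips of the shut fingers; the grasp point (between the pads) lies 19 mm behind it; z points along the fingers, x is the direction in which the jaws open and shut, and the axes are right-handed (so a half turn about z gives the same grasp; the last joint's range is limited). The gripper opens to 88 mm and grips with 3 to 60 N. Pads are 19 mm wide; open, the fingers measure 130 mm over their backs; the gripper's body (78 mm by 193 mm) begins 47 mm behind the grasp point.
Start: joints at [-56.889, 20.546, 0.682, 0, -70.136, -16.507], TCP at [0.193, -0.647, 0.227] pointing down, gripper open.
Joint ranges: [-176.03, 176.03], [-82.01, 121.73], [-58.28, 71.71], [-173.87, 95.51], [-174.79, -0.11], [-173.66, 173.66]. Speed limits (degrees/s): [136.94, 136.94, 172.46, 180, 180, 180].

INTERFACE

Orientations are given as [roll, pitch, yaw] about the fixed x, y, z axes, in that order (R = Rz(yaw) Ry(pitch) Rx(roll)).
In Python, from plant import * gives the robot as it stands. The module is installed in compiled form; this text tells all that it offers.
- The arm moves only by the shell command python3 -m pendant 'ROWS' [OPENING]. ROWS is JSON, a list that holds one entry, the list of rows, each a list of 6 numbers: the shift along the world's x, y, z in mm, then the turn, a rotation vector about the world's x, y, z in degrees. A call has 1 to 10 rows; each row is the pose to reach, as a shift and turn from the pose commanded when the call began; what a row does not reach only later rows make up. A row lasts 1/8 s, in which the tool goes at most 62.5 mm and 10.7 degrees, less where a joint would pass 70% of its speed; a pose out of reach is approached as far as the arm can. A call with a gripper value outside its range is refused whole. OPENING is the closure, from -1 (fully open) to 1 (shut), set as the call begins (- or left out, the last holds). The fingers move at their own pace and stop on an object; the grip force is fixed at half the most. Time passes only in rows, so rows that repeat a pose let the fingers close. It gives the time, the measured TCP pose, the force and the opening at its end, in the units of the state.
- get_obs(): the state, without advancing time (a new reading comes with each control period).
- snapshot(name): name is "side" or "top" or "wrist"; returns a dict with "pixels" (384x512x3 uint8, red, green, blue), "depth" (384x512 float32, m along the optical axis (not along the pixel's ray), 0 where there is no reading), "fx", "fy", "cx", "cy" (pixels), "dist" ([k1, k2, p1, p2, k3] as OpenCV has them; the pictures are not rectified), "pose" (4x4, takes a point from camera to world coordinates); the wrist camera has in their place "tool_from_camera" (4x4, takes a point from camera to tool coordinates, whose origin is the TCP and whose axes are the tool frame's). Camera axes: x right, y down, z forward; pixel columns grow to the right and rows downward; lengths in m; the calibration is good to about 2 mm. A picture is of the moment at which its call begins: read the wrist's pose just before it.
- close_job(): hands the job in, once; it reports no verdict.
The state is a dict: "clock": time; "joint_pos": joint angles; "qvel": joint speeds; "tau": joint torques, N m; "tool_pos": TCP position; "orientation": TCP orientation; "force": force on the tool from outside, world axes, zero at the start; "moment": the same for the moment, N m; "opening": finger opening in m.
Only numpy, scipy, OpenCV 4.12 (cv2) and the standard library are available. Lean on these libraries where they do the work, as an engineer would, in place of code of your own. Each camera call takes 0.05 s, during which the arm holds its last target. There are 200 camera calls.

## Working session

There is one attempt and no reset: what is moved stays moved. The work goes in short steps, Python scripts to look and compute and a shell command to move; the robot and the scene stay as the last step left them, time stands still between calls to the robot, and variables do not carry over. Pictures are saved under pics/ and viewed, about 12 in all and at most 16, crops included, and the job is handed in when it is done.

```bash
mkdir -p pics; cat > h.py <<'E'
from plant import *
import numpy as np, cv2
from scipy.spatial.transform import Rotation as R
def shot(name, png=None):
    o=get_obs(); s=snapshot(name)
    if name=="wrist":
        T=np.eye(4); T[:3,:3]=R.from_euler('xyz',o["orientation"],degrees=True).as_matrix(); T[:3,3]=o["tool_pos"]
        s["pose"]=T@np.array(s["tool_from_camera"])
    s["K"]=np.array([[s["fx"],0,s["cx"]],[0,s["fy"],s["cy"]],[0,0,1.]]); s["pose"]=np.array(s["pose"])
    if png: cv2.imwrite("pics/"+png, s["pixels"][:,:,::-1])
    import pickle; pickle.dump(s,open("pics/%s.pkl"%name,"wb"))
    return s
def load(name):
    import pickle; return pickle.load(open("pics/%s.pkl"%name,"rb"))
def ray(s,u,v):
    p=cv2.undistortPoints(np.array([[[u,v]]],float),s["K"],np.array(s["dist"],float))[0,0]
    return np.array([p[0],p[1],1.])
def at_z(s,u,v,z):
    d=s["pose"][:3,:3]@ray(s,u,v); c=s["pose"][:3,3]
    return c+d*(z-c[2])/d[2]
def at_d(s,u,v):
    D=s["depth"][int(round(v)),int(round(u))]
    return s["pose"][:3,:3]@(ray(s,u,v)*D)+s["pose"][:3,3]
def cloud(s):
    h,w=s["depth"].shape; u,v=np.meshgrid(np.arange(w),np.arange(h))
    p=cv2.undistortPoints(np.stack([u,v],-1).reshape(-1,1,2).astype(float),s["K"],np.array(s["dist"],float))[:,0]
    P=np.c_[p,np.ones(len(p))]*s["depth"].reshape(-1,1)
    return (P@s["pose"][:3,:3].T+s["pose"][:3,3]).reshape(h,w,3)
E
python3 - <<'E'
from h import *
o=get_obs(); print(o)
a=shot("top","top0.png"); b=shot("side","side0.png")
for s in (a,b): print(s["pose"].round(3), s["fx"])
E
```

```text
{'clock': 0.0, 'joint_pos': array([-5.68875276e+01,  2.05904638e+01,  6.33158494e-01, -2.05912617e-02,
       -7.01347940e+01, -1.65078915e+01]), 'qvel': array([-0.00735601,  0.03356704, -0.08882421, -0.08426192, -0.01721452,
        0.00531913]), 'tau': array([ 3.62684923e-04, -5.82724857e+01,  2.93056870e+01,  6.99741483e+00,
        6.79255289e-03, -1.20662326e-04]), 'tool_pos': array([ 0.19273884, -0.64638545,  0.22562749]), 'orientation': array([-1.79992387e+02, -9.38038066e-02,  1.06597562e+02]), 'force': array([ 0.22732408, -0.01206579, -0.36034719]), 'moment': array([ 0.02588869,  0.01514272, -0.07117485]), 'opening': 0.08756173251871437}
[[-0.154 -0.965  0.213  0.337]
 [-0.988  0.151 -0.031  0.063]
 [-0.002 -0.215 -0.977  0.872]
 [ 0.     0.     0.     1.   ]] 362.7401657632607
[[-0.924 -0.213  0.318  0.242]
 [-0.382  0.508 -0.772  0.775]
 [ 0.003 -0.835 -0.551  0.557]
 [ 0.     0.     0.     1.   ]] 379.2504509991779
```

View pics/top0.png

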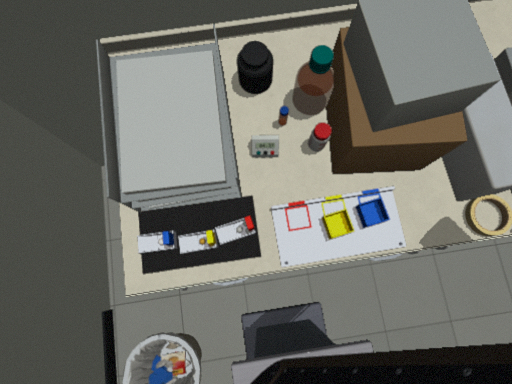

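View pics/side0.png

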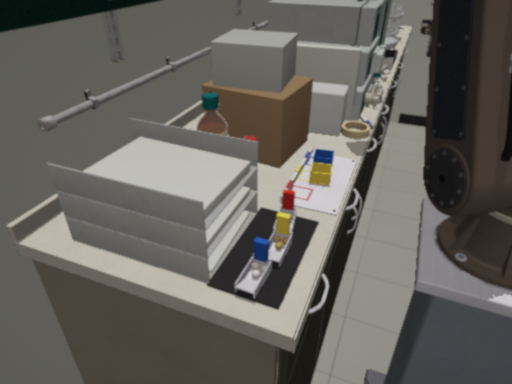

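The top view shows the mat at about (200,235), with scoops blue, yellow and red from left to right, tabs at (168,239), (210,238), (249,224) and spouts to the left. The strip is at (340,225), with marks red (298,217), yellow (~335,207) and blue (~372,198). Only the yellow cup (337,222) and the blue cup (373,210) are there. Next I'll enlarge both and measure them.

```bash
python3 - <<'E'
from h import *
s=load("top"); im=s["pixels"][:,:,::-1]
a=cv2.resize(im[180:275,125:265],None,fx=5.6,fy=5.6,interpolation=cv2.INTER_CUBIC)[:,:]
cv2.imwrite("pics/c1.png",a)
b=cv2.resize(im[180:270,265:410],None,fx=5.4,fy=5.4,interpolation=cv2.INTER_CUBIC)
cv2.imwrite("pics/c2.png",b)
C=cloud(s); hsv=cv2.cvtColor(s["pixels"],cv2.COLOR_RGB2HSV).astype(int)
H,S,V=hsv[...,0],hsv[...,1],hsv[...,2]
m={'red':((H<8)|(H>172)),'yellow':(H>22)&(H<34),'blue':(H>100)&(H<130)}
for n,k in m.items():
  k=k&(S>140)&(V>70)
  k[:180]=0; k[280:]=0
  for lo,hi in ((0.06,.1),(0.035,.05),(0.02,.03),(-.01,.015)):
    q=k&(C[...,2]>lo)&(C[...,2]<hi)
    nn,l,st,c=cv2.connectedComponentsWithStats(q.astype(np.uint8))
    for i in range(1,nn):
      if st[i,4]>=6:
        P=C[l==i]; print(n,lo,st[i],P.mean(0).round(4),P.min(0).round(3),P.max(0).round(3))
E
```

```text
red 0.06 [244 215  10  14  80] [0.4466 0.0726 0.0799] [0.433 0.064 0.065] [0.462 0.081 0.083]
red 0.02 [289 201  15   5  42] [ 0.4816 -0.0439  0.0253] [ 0.479 -0.062  0.02 ] [ 0.485 -0.027  0.029]
red -0.01 [285 204  22   6  33] [ 0.4762 -0.0456  0.0057] [ 0.474 -0.07   0.003] [ 0.479 -0.018  0.014]
yellow 0.06 [206 231   9  13  87] [0.4272 0.1612 0.0783] [0.414 0.155 0.061] [0.441 0.168 0.083]
yellow 0.035 [324 209  30  29 114] [ 0.4197 -0.1287  0.0394] [ 0.388 -0.161  0.035] [ 0.447 -0.1    0.043]
yellow 0.02 [326 195  15   5  42] [ 0.4825 -0.1342  0.0253] [ 0.48  -0.151  0.021] [ 0.486 -0.117  0.029]
yellow 0.02 [326 228   3   7   7] [ 0.405  -0.1041  0.0254] [ 0.398 -0.105  0.022] [ 0.412 -0.103  0.03 ]
yellow -0.01 [322 198  22   9  39] [ 0.4763 -0.134   0.0062] [ 0.468 -0.161  0.002] [ 0.48  -0.108  0.012]
yellow -0.01 [326 212  24  25 387] [ 0.4185 -0.1347  0.0075] [ 0.392 -0.159  0.002] [ 0.445 -0.111  0.015]
yellow -0.01 [206 230   6   1   6] [0.4528 0.1713 0.004 ] [0.452 0.165 0.003] [0.454 0.177 0.005]
blue 0.06 [163 232   7  13  80] [0.4408 0.255  0.0795] [0.427 0.249 0.071] [0.454 0.262 0.083]
blue 0.035 [359 199  18  27  53] [ 0.4384 -0.1983  0.0397] [ 0.403 -0.229  0.036] [ 0.46  -0.186  0.043]
blue 0.035 [386 213   3   7   8] [ 0.4173 -0.2454  0.0382] [ 0.409 -0.247  0.036] [ 0.424 -0.245  0.041]
blue 0.02 [363 189  15   5  39] [ 0.4829 -0.2247  0.0254] [ 0.48  -0.242  0.02 ] [ 0.486 -0.206  0.029]
blue -0.01 [358 193  22   6  33] [ 0.4775 -0.2244  0.0054] [ 0.474 -0.25   0.002] [ 0.48  -0.198  0.008]
blue -0.01 [361 201  24  25 366] [ 0.4327 -0.2231  0.0076] [ 0.405 -0.246  0.003] [ 0.459 -0.199  0.014]
blue -0.01 [163 231   6   1   6] [0.4663 0.2729 0.0046] [0.465 0.267 0.003] [0.467 0.279 0.007]
```

View pics/c1.png

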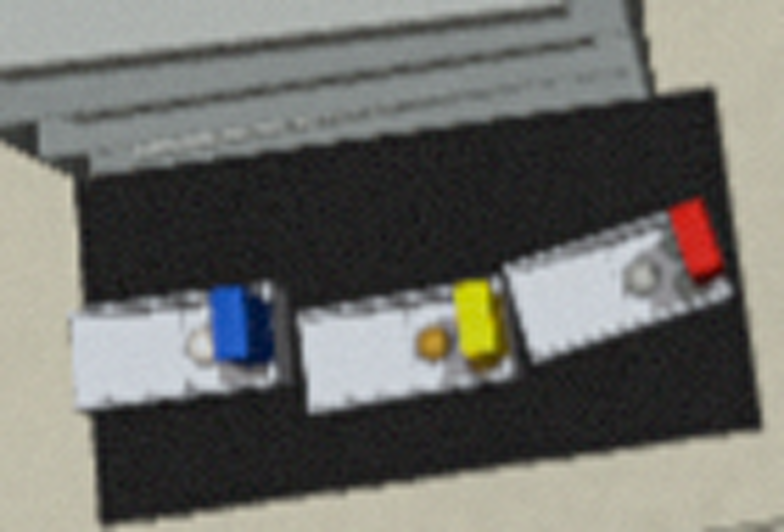

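View pics/c2.png

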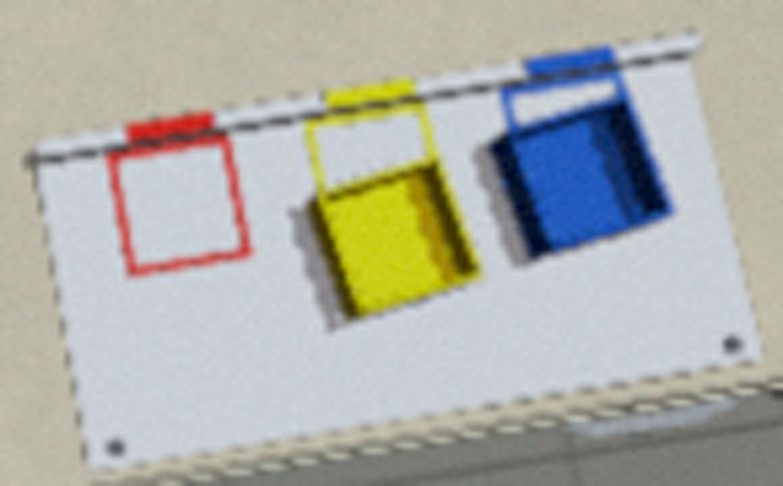

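The crops give these values, and the strip yaw comes out near 0:

| Item | x (m) | y (m) |
|---|---|---|
| Yellow mark | 0.450 | -0.134 |
| Blue mark | 0.450 | -0.224 |
| Yellow cup | 0.418 | -0.135 |
| Blue cup | 0.432 | -0.223 |

All three scoops point roughly to +y. I'll move the wrist camera over the strip and map the obstacles.

```bash
python3 -m pendant '[[[40,80,20,0,0,-4],[80,160,20,0,0,-8],[120,240,20,0,0,-12],[160,320,20,0,0,-16],[200,400,20,0,0,-16.6],[237,467,20,0,0,-16.6],[237,467,20,0,0,-16.6],[237,467,20,0,0,-16.6],[237,467,20,0,0,-16.6]]]'
python3 - <<'E'
from h import *
s=load("top"); C=cloud(s)
for n,p in dict(jar=(321,130),timer=(265,140),box=(335,165),box2=(450,150),box3=(330,100),boxtop=(390,120),bottle=(283,112)).items(): print(n,C[p[1],p[0]].round(3))
q=(C[...,2]>.03)&(C[...,0]>.5)&(C[...,0]<.85)&(C[...,1]<0.05)&(C[...,1]>-.45)
P=C[q]; 
for y in np.arange(-.4,.05,.05):
  k=P[(abs(P[:,1]-y)<.025)]; print(round(y,2), k[:,0].min().round(3) if len(k) else None, k[k[:,0].argmin()].round(3) if len(k) else '')
w=shot("wrist","w0.png"); print(w["pose"].round(3)); print(get_obs()["tool_pos"],get_obs()["orientation"],get_obs()["joint_pos"].round(1))
E
```

```text
clock: 1.23
tool_pos: [0.4307, -0.1772, 0.2466]
orientation: [180.0, -0.0, 90.2]
force: [-1.6, -0.8, -0.9]
opening: 0.0876
jar [ 0.627 -0.122  0.094]
timer [0.641 0.005 0.048]
box [ 0.551 -0.146  0.056]
box2 [ 0.52  -0.361  0.155]
box3 [ 0.708 -0.163  0.069]
boxtop [ 0.564 -0.207  0.262]
bottle [ 0.693 -0.046  0.076]
-0.4 0.5 [ 0.5   -0.422  0.111]
-0.35 0.519 [ 0.519 -0.361  0.199]
-0.3 0.523 [ 0.523 -0.324  0.18 ]
-0.25 0.528 [ 0.528 -0.275  0.169]
-0.2 0.534 [ 0.534 -0.224  0.172]
-0.15 0.539 [ 0.539 -0.173  0.203]
-0.1 0.606 [ 0.606 -0.122  0.052]
-0.05 0.626 [ 0.626 -0.025  0.031]
-0.0 0.616 [ 0.616 -0.009  0.031]
[[-0.004  0.967  0.254  0.361]
 [ 1.     0.004  0.002 -0.177]
 [ 0.     0.254 -0.967  0.404]
 [ 0.     0.     0.     1.   ]]
[ 0.43155342 -0.17639911  0.24652283] [ 1.79962465e+02 -3.07893473e-02  9.01555363e+01] [  2.   -0.4 -22.7  -0.  -67.7 -91.9]
```

View pics/w0.png

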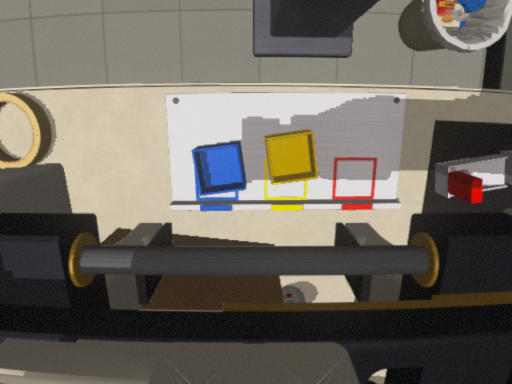

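In the wrist view, the blue cup is centred at (219,167) and the yellow at (291,157), both turned about 8°. The red mark is empty at (355,178). A box wall stands at x≈0.53 behind the strip for y<-0.15, so I'll pour from ±y: blue from the -y side and yellow from the +y side. First I'll refine the cups and marks.

```bash
cat > cups.py <<'E'
from h import *
def masks(s):
    hsv=cv2.cvtColor(s["pixels"],cv2.COLOR_RGB2HSV).astype(int); H,S,V=hsv[...,0],hsv[...,1],hsv[...,2]
    g=(S>130)&(V>50)
    return {'red':((H<8)|(H>172))&g,'yellow':(H>20)&(H<36)&g,'blue':(H>100)&(H<130)&g}
def report(s):
    C=cloud(s)
    for n,k in masks(s).items():
        k=k&(C[...,0]>.33)&(C[...,0]<.52)&(C[...,1]<.02)&(C[...,1]>-.32)
        t=k&(C[...,0]>.470)&(C[...,2]>.018)&(C[...,2]<.033)
        if t.sum()>5:
            ys,xs=np.nonzero(t); W=np.array([at_z(s,u,v,.025) for u,v in zip(xs,ys)]); print(n,'tab',((W.min(0)+W.max(0))/2).round(4),W.mean(0).round(4))
        for z,lo,hi in ((.040,.037,.046),(.007,.003,.012)):
            r=k&(C[...,2]>lo)&(C[...,2]<hi)
            r=cv2.morphologyEx(r.astype(np.uint8),cv2.MORPH_OPEN,np.ones((2,2),np.uint8))
            nn,l,st,_=cv2.connectedComponentsWithStats(r)
            if nn<2: continue
            q=(l==1+st[1:,4].argmax()) if z<.02 else r>0
            if q.sum()<40: continue
            ys,xs=np.nonzero(q); W=np.array([at_z(s,u,v,z)[:2] for u,v in zip(xs,ys)])
            b=cv2.minAreaRect((W*1000).astype(np.float32)); print(n,'z',z,'c',np.round(b[0],1),'size',np.round(b[1],1),'ang',round(b[2],1),q.sum())
E
python3 - <<'E'
from cups import *
report(load("wrist")); print('top'); report(load("top"))
E
```

```text
red tab [ 0.4802 -0.0448  0.025 ] [ 0.4803 -0.0449  0.025 ]
red z 0.007 c [471.7 -45.5] size [56.6 19.2] ang 77.0 128
yellow tab [ 0.4811 -0.1341  0.025 ] [ 0.4812 -0.1337  0.025 ]
yellow z 0.04 c [ 417.5 -130.4] size [56.  55.4] ang 8.9 414
yellow z 0.007 c [ 420.  -128.3] size [48.2 50.2] ang 8.6 1482
blue tab [ 0.4822 -0.2243  0.025 ] [ 0.4822 -0.224   0.025 ]
blue z 0.04 c [ 431.7 -215.8] size [55.7 55.7] ang 8.1 392
blue z 0.007 c [ 434.7 -216.8] size [47.9 48.6] ang 8.0 1388
top
red tab [ 0.4816 -0.0445  0.025 ] [ 0.4816 -0.0447  0.025 ]
yellow tab [ 0.4824 -0.134   0.025 ] [ 0.4824 -0.1343  0.025 ]
yellow z 0.007 c [ 415.6 -136.4] size [49.1 44. ] ang 7.9 370
blue tab [ 0.4829 -0.2247  0.025 ] [ 0.4829 -0.2244  0.025 ]
blue z 0.007 c [ 429.9 -225.2] size [49.1 43.6] ang 8.2 359
```

```bash
python3 -m pendant '[[[-10,50,-40,0,0,0.4],[-17,74,-80,0,0,0.4],[-17,74,-130,0,0,0.4],[-17,74,-167,0,0,0.4],[-17,74,-167,0,0,0.4],[-17,74,-167,0,0,0.4],[-17,74,-167,0,0,0.4]]]' 0.32; python3 -c "
from h import *
o=get_obs();print(o['tool_pos'].round(4),o['orientation'].round(2),o['qvel'].round(2),o['opening'],o['force'])"
```

```text
clock: 2.15
tool_pos: [0.4141, -0.1058, 0.0811]
orientation: [179.8, -0.0, 90.4]
force: [-0.1, -1.0, 0.1]
opening: 0.0305
[ 0.4141 -0.1058  0.0811] [ 1.7984e+02 -2.0000e-02  9.0400e+01] [ 0.07 -0.12 -0.35 -0.16  0.43  0.02] 0.030531714228320312 [-0.14046442 -0.95675523  0.12653027]
```

```bash
python3 -m pendant '[[[0,2,-20,0,0,0],[0,2,-40,0,0,0],[0,2,-55,0,0,0],[0,2,-63,0,0,0],[0,2,-63,0,0,0]]]'
python3 -m pendant '[[[0,0,0,0,0,0],[0,0,0,0,0,0],[0,0,0,0,0,0],[0,0,0,0,0,0],[0,0,0,0,0,0],[0,0,0,0,0,0]]]' 1
python3 -m pendant '[[[4,-1,0,0,0,0],[9,-2,0,0,0,0],[14,-3,0,0,0,0],[19,-4,0,0,0,0],[23,-4,0,0,0,0],[26,-4,0,0,0,0],[28,-4,0,0,0,0],[28,-4,0,0,0,0],[28,-4,0,0,0,0]]]'
python3 - <<'E'
from cups import *
s=shot("wrist","w1.png"); o=get_obs(); print(o['tool_pos'].round(4),o['orientation'].round(2),o['opening'],o['force'].round(2)); report(s)
print('top');report(shot("top","t1.png"))
E
```

```text
clock: 2.78
tool_pos: [0.4131, -0.1039, 0.0169]
orientation: [180.0, -0.0, 90.4]
force: [-0.1, 0.2, -0.3]
opening: 0.0297
clock: 3.52
tool_pos: [0.4132, -0.1038, 0.0169]
orientation: [180.0, 0.0, 90.4]
force: [-0.1, -0.4, 6.3]
opening: 0.0028
clock: 4.65
tool_pos: [0.4368, -0.1091, 0.0169]
orientation: [-179.6, 0.1, 90.3]
force: [-13.3, -2.9, 23.7]
opening: 0.0029
[ 0.4368 -0.1091  0.0168] [-1.7961e+02  8.0000e-02  9.0350e+01] 0.002771417702549281 [-13.35  -2.87  24.13]
red z 0.007 c [431.7 -45.1] size [23.4 54.9] ang 0.2 819
yellow z 0.04 c [ 434.2 -133.7] size [51.2 55.4] ang 0.5 1300
yellow z 0.007 c [ 426.5 -134.9] size [ 7.1 50.7] ang 0.5 480
blue z 0.04 c [ 430.2 -208.1] size [56.4 42.7] ang 7.6 1531
blue z 0.007 c [ 430.4 -230.4] size [33.  33.9] ang 7.9 2578
top
```

View pics/w1.png

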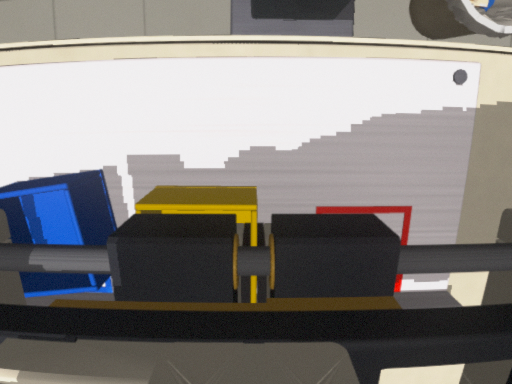

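The wrist view shows the gripper on the yellow +y wall, with the cup's rear rim at row ~207. The blue cup is untouched and the red mark is empty. I'll check where the cup is and release the preload.

```bash
python3 - <<'E'
from h import *
s=load("wrist")
for p in ((160,207),(230,207)): print(p,at_z(s,*p,.040).round(4))
for p in ((160,188),(230,188)): print(p,at_z(s,*p,.004).round(4))
t=load("top"); C=cloud(t); print(C[205:235:3,335].round(3))
E
python3 -m pendant '[[[0,0,0,0,0,0],[0,0,0,0,0,0],[0,0,0,0,0,0]]]' 0.6
```

```text
(160, 207) [ 0.4107 -0.1504  0.04  ]
(230, 207) [ 0.4104 -0.1188  0.04  ]
(160, 188) [ 0.4107 -0.1608  0.004 ]
(230, 188) [ 0.4104 -0.1214  0.004 ]
[[ 0.402 -0.039  0.434]
 [ 0.399 -0.039  0.431]
 [ 0.395 -0.038  0.431]
 [ 0.391 -0.038  0.429]
 [ 0.388 -0.038  0.424]
 [ 0.385 -0.039  0.42 ]
 [ 0.382 -0.039  0.414]
 [ 0.379 -0.04   0.405]
 [ 0.409 -0.128  0.003]
 [ 0.401 -0.127  0.004]]
clock: 5.12
tool_pos: [0.441, -0.1077, 0.0164]
orientation: [180.0, -0.0, 90.4]
force: [1.0, 0.7, -0.0]
opening: 0.0172
```

The cup's rear face is at x=0.4106, so its centre is at 0.4386, about 10 mm short; y and yaw are good. Dragging by a high wall grip jams. I'll finish by pushing low on the rear face with the shut fingers, which is straight and wide.

```bash
python3 -m pendant '[[[0,0,25,0,0,0],[0,0,60,0,0,0],[-20,-10,60,0,0,0],[-50,-26,60,0,0,0],[-70,-26,60,0,0,0],[-70,-26,30,0,0,0],[-70,-26,5,0,0,0],[-70,-26,-4,0,0,0],[-70,-26,-4,0,0,0]]]' 1
python3 -m pendant '[[[4,0,0,0,0,0],[8,0,0,0,0,0],[12,0,0,0,0,0],[16,0,0,0,0,0],[20,0,0,0,0,0],[24,0,0,0,0,0],[26,0,0,0,0,0],[28,0,0,0,0,0],[30,0,0,0,0,0],[30,0,0,0,0,0]]]'
python3 -m pendant '[[[2,0,0,0,0,0],[4,0,0,0,0,0],[5,0,0,0,0,0],[6,0,0,0,0,0],[6,0,0,0,0,0]]]'
python3 - <<'E'
from cups import *
s=shot("wrist","w2.png"); report(s)
E
```

```text
clock: 6.25
tool_pos: [0.3701, -0.134, 0.012]
orientation: [-179.9, 0.0, 90.4]
force: [0.1, 0.1, 0.2]
opening: 0.0005
clock: 7.5
tool_pos: [0.4008, -0.1338, 0.0125]
orientation: [-180.0, 0.0, 90.4]
force: [-0.9, 0.0, -0.3]
opening: 0.0006
clock: 8.12
tool_pos: [0.407, -0.1338, 0.0126]
orientation: [180.0, -0.0, 90.4]
force: [0.1, -0.5, 0.2]
opening: 0.0003
red tab [ 0.4833 -0.0407  0.025 ] [ 0.4833 -0.0415  0.025 ]
red z 0.007 c [442.3 -19.7] size [23.2  3.7] ang 0.7 190
blue z 0.04 c [ 422.9 -242.5] size [19.6  5. ] ang 8.6 263
blue z 0.007 c [ 441.3 -229.5] size [32.  18.3] ang 89.9 1289
```

```bash
python3 -m pendant '[[[1,0,0,0,0,0],[2,0,0,0,0,0],[3,0,0,0,0,0],[3,0,0,0,0,0]]]'
python3 -m pendant '[[[0.5,0,0,0,0,0],[1,0,0,0,0,0],[1.5,0,0,0,0,0],[1.5,0,0,0,0,0]]]'
```

```text
clock: 8.68
tool_pos: [0.4102, -0.1338, 0.0126]
orientation: [180.0, -0.0, 90.4]
force: [-0.2, -0.1, 0.2]
opening: 0.0005
clock: 9.18
tool_pos: [0.4116, -0.1338, 0.0126]
orientation: [180.0, -0.0, 90.4]
force: [-0.7, -0.5, 0.2]
opening: 0.0003
```

```bash
python3 -m pendant '[[[0.5,0,0,0,0,0],[1,0,0,0,0,0],[1.5,0,0,0,0,0],[1.5,0,0,0,0,0]]]'
```

```text
clock: 9.68
tool_pos: [0.4118, -0.1339, 0.0124]
orientation: [-179.9, 0.0, 90.4]
force: [-5.5, 1.1, 3.9]
opening: 0.0004
```

```bash
python3 -m pendant '[[[-15,0,0,0,0,0],[-15,0,20,0,0,0],[-10,-10,80,0,0,0],[0,-25,140,0,0,0],[5,-43,200,0,0,0],[5,-43,235,0,0,0],[5,-43,235,0,0,0],[5,-43,235,0,0,0],[5,-43,235,0,0,0]]]'
python3 - <<'E'
from cups import *
s=shot("wrist","w3.png"); report(s); print(get_obs()['tool_pos'])
E
```

```text
clock: 10.8
tool_pos: [0.4171, -0.1766, 0.2463]
orientation: [-179.9, -0.0, 90.4]
force: [-0.9, -0.0, -0.8]
opening: 0.0005
red z 0.007 c [448.9 -43.4] size [54.3 53.7] ang 0.7 206
yellow tab [ 0.4733 -0.1344  0.025 ] [ 0.4739 -0.1334  0.025 ]
yellow z 0.04 c [ 449.7 -132.7] size [54.8 55. ] ang 1.1 329
yellow z 0.007 c [ 455.5 -131.4] size [44.6 49.6] ang 0.5 1251
blue z 0.04 c [ 431.8 -215.8] size [55.6 55.8] ang 8.4 415
blue z 0.007 c [ 435.4 -216.8] size [46.9 48.5] ang 8.3 1327
[ 0.41726479 -0.17664098  0.24639577]
```

```bash
python3 - <<'E'
from h import *
s=load("wrist"); im=s["pixels"][:,:,::-1]
cv2.imwrite("pics/c3.png",cv2.resize(im[110:240,180:410],None,fx=3.4,fy=3.4,interpolation=cv2.INTER_CUBIC))
E
```

```text
(no output)
```

View pics/c3.png

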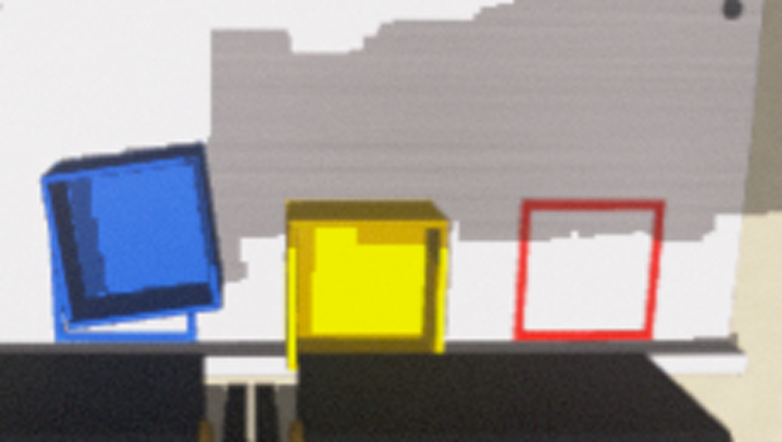

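```bash
python3 - <<'E'
from h import *
s=load("wrist")
def c(a,b,z): return at_z(s,180+(a+.5)/3.4-.5,110+(b+.5)/3.4-.5,z)[:2]*1000
for n,a,b,z in (('redFL',515,337,.004),('redFR',654,337,.004),('redRL',521,200,.004),('redRR',665,200,.004),('blueFL',56,340,.004),('blueFR',195,340,.004),
 ('yelbotL',286,202,.004),('yelbotR',437,202,.004),('yeltopL',288,219,.04),('yeltopR',449,219,.04)): print(n,c(a,b,z).round(1))
E
```

```text
redFL [475.3 -71.2]
redFR [475.  -15.4]
redRL [420.7 -72.7]
redRR [420.  -16.8]
blueFL [ 478.  -251.4]
blueFR [ 477.5 -196.8]
yelbotL [ 422.4 -162.1]
yelbotR [ 421.8 -104.8]
yeltopL [ 421.7 -162.6]
yeltopR [ 421.1 -106.8]
```

The crop measurement puts the yellow cup at y≈-134.1 against its mark at -134.2, against the fence. For blue, I'll insert the shut fingers aligned to the cup, expand them to hold it from inside, square it and shift y, then push the front wall from inside to the fence.

```bash
python3 -m pendant '[[[10,-25,-50,0,0,5],[15,-39.5,-100,0,0,8],[15,-39.5,-140,0,0,8],[15,-39.5,-160,0,0,8],[15,-39.5,-175,0,0,8],[15,-39.5,-190,0,0,8],[15,-39.5,-205,0,0,8],[15,-39.5,-220,0,0,8],[15,-39.5,-231,0,0,8],[15,-39.5,-231,0,0,8]]]' 1
python3 -m pendant '[[[0,0,0,0,0,0],[0,0,0,0,0,0],[0,0,0,0,0,0]]]' 0.75
```

```text
clock: 12.1
tool_pos: [0.432, -0.2162, 0.0155]
orientation: [-179.9, -0.0, 98.4]
force: [0.3, -0.6, 0.1]
opening: 0.0007
clock: 12.48
tool_pos: [0.4331, -0.2164, 0.017]
orientation: [180.0, 0.0, 98.4]
force: [0.4, 0.5, -0.4]
opening: 0.0108
```

```bash
python3 -m pendant '[[[0,0,0,0,0,0],[0,0,0,0,0,0],[0,0,0,0,0,0],[0,0,0,0,0,0]]]' 0.3
```

```text
clock: 12.98
tool_pos: [0.4331, -0.2165, 0.0168]
orientation: [180.0, 0.0, 98.4]
force: [-0.9, -1.3, 4.7]
opening: 0.0177
```

```bash
python3 -m pendant '[[[0,-2,0,0,0,-2],[0,-4,0,0,0,-4],[0,-6,0,0,0,-6],[0,-8,0,0,0,-7.8],[0,-8,0,0,0,-7.8],[0,-8,0,0,0,-7.8]]]'
python3 -m pendant '[[[0,0,0,0,0,0],[0,0,0,0,0,0],[0,0,0,0,0,0]]]' 1
python3 -m pendant '[[[5,0,0,0,0,0],[10,0,0,0,0,0],[15,0,0,0,0,0],[20,0,0,0,0,0],[24,0,0,0,0,0],[26,0,0,0,0,0],[28,0,0,0,0,0],[28,0,0,0,0,0]]]'
```

```text
clock: 13.72
tool_pos: [0.4328, -0.224, 0.0167]
orientation: [180.0, -0.0, 90.5]
force: [-1.6, 3.7, 6.6]
opening: 0.0176
clock: 14.1
tool_pos: [0.4326, -0.2242, 0.0163]
orientation: [-180.0, -0.0, 90.6]
force: [1.1, 0.1, 0.2]
opening: 0.0058
clock: 15.1
tool_pos: [0.4612, -0.2244, 0.0166]
orientation: [180.0, 0.0, 90.6]
force: [-0.5, 0.6, 0.6]
opening: 0.0001
```

```bash
python3 -m pendant '[[[1,0,0,0,0,0],[2,0,0,0,0,0],[3,0,0,0,0,0],[4,0,0,0,0,0],[4,0,0,0,0,0]]]'; python3 -m pendant '[[[0.5,0,0,0,0,0],[1,0,0,0,0,0],[1,0,0,0,0,0]]]'
```

```text
clock: 15.72
tool_pos: [0.4651, -0.2243, 0.0166]
orientation: [180.0, 0.0, 90.6]
force: [-0.8, 0.2, 0.3]
opening: 0.0003
clock: 16.1
tool_pos: [0.4657, -0.2243, 0.0165]
orientation: [-180.0, -0.0, 90.6]
force: [-2.2, 0.2, 2.2]
opening: 0.0002
```

```bash
python3 -m pendant '[[[-12,0,0,0,0,0],[-14,0,30,0,0,0],[-20,10,80,0,0,0],[-35,30,140,0,0,0],[-48,47,200,0,0,0],[-48,47,230,0,0,0],[-48,47,230,0,0,0],[-48,47,230,0,0,0],[-48,47,230,0,0,0]]]'
python3 - <<'E'
from cups import *
s=shot("wrist","w4.png"); report(s); print(get_obs()['tool_pos'])
cv2.imwrite("pics/c4.png",cv2.resize(s["pixels"][110:240,180:410,::-1],None,fx=3.4,fy=3.4,interpolation=cv2.INTER_CUBIC))
E
```

```text
clock: 17.23
tool_pos: [0.4171, -0.1774, 0.2452]
orientation: [-179.9, -0.0, 90.6]
force: [-0.1, -0.1, -0.4]
opening: 0.0004
red z 0.007 c [462.1 -43.7] size [28.7 54.5] ang 0.5 164
yellow tab [ 0.4714 -0.1325  0.025 ] [ 0.4733 -0.1312  0.025 ]
yellow z 0.04 c [ 449.2 -133.1] size [54.6 55.4] ang 1.3 287
yellow z 0.007 c [ 455.1 -131.2] size [44.5 49.2] ang 0.7 1278
blue tab [ 0.4737 -0.224   0.025 ] [ 0.4739 -0.2215  0.025 ]
blue z 0.04 c [ 447.3 -222.1] size [48.3 55.6] ang 0.6 295
blue z 0.007 c [ 455.4 -223.8] size [43.2 48.8] ang 0.6 1231
[ 0.41725111 -0.17738868  0.24530985]
```

View pics/c4.png

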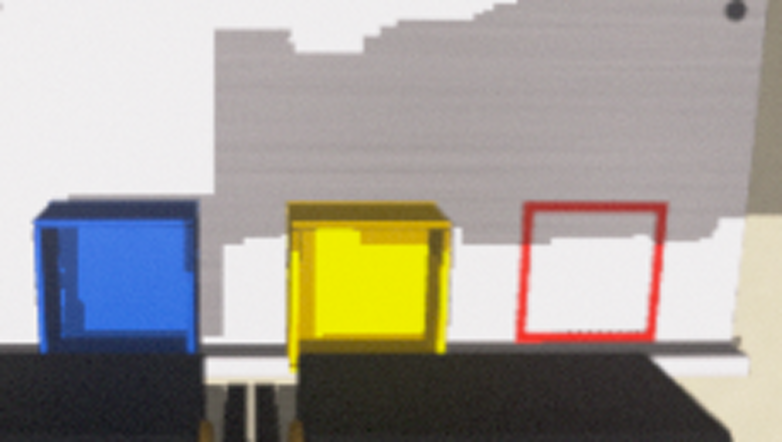

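The crop shows blue (rim columns 36–197) and yellow (288–450) square in line against the fence, each on its own square, with the red square empty at (594,270). Before I pick up any balls, I'll dry-run the blue tipping motion in the air.

```bash
python3 -m pendant '[[[10,-40,-20,0,0,0],[20,-90,-50,0,0,0],[32,-139,-90,0,0,0],[32,-139,-115,0,0,0],[32,-139,-115,0,0,0],[32,-139,-115,0,0,0]]]'
python3 -m pendant '[[[0,4.3,13.3,-10,0,0],[0,10.9,25.6,-20,0,0],[0,19.5,36.6,-30,0,0],[0,29.8,45.9,-40,0,0],[0,41.7,53.3,-50,0,0],[0,54.6,58.6,-60,0,0],[0,54.6,58.6,-60,0,0],[0,54.6,58.6,-60,0,0]]]'
python3 - <<'E'
from h import *
o=get_obs(); print(o['joint_pos'].round(1),o['tool_pos'].round(4),o['orientation'].round(1))
s=load("top");C=cloud(s);P=C.reshape(-1,3)
for x in (.49,.51,.53,.55,.6): 
  q=P[(abs(P[:,0]-x)<.01)&(P[:,1]>.05)&(P[:,1]<.33)]; print(x,q[:,2].max().round(3))
E
python3 -m pendant '[[[0,-12.9,-5.3,10,0,0],[0,-24.8,-12.7,20,0,0],[0,-35,-22,30,0,0],[0,-43.7,-33,40,0,0],[0,-50.3,-45.3,50,0,0],[0,-54.6,-58.6,60,0,0],[0,-54.6,-58.6,60,0,0],[0,-54.6,-58.6,60,0,0]]]'
```

```text
clock: 18.02
tool_pos: [0.4502, -0.3163, 0.1322]
orientation: [180.0, 0.0, 90.6]
force: [0.4, -0.6, 0.5]
opening: 0.0001
clock: 19.02
tool_pos: [0.4556, -0.2591, 0.1932]
orientation: [-178.7, 59.8, 91.2]
force: [-0.9, -0.7, -0.7]
opening: 0.0005
[  19.5   15.3  -58.2   62.5  -66.5 -162.3] [ 0.4556 -0.2591  0.1932] [-178.7   59.8   91.2]
0.49 0.008
0.51 0.195
0.53 0.199
0.55 0.198
0.6 0.199
clock: 20.02
tool_pos: [0.4548, -0.3164, 0.1356]
orientation: [-179.8, -0.1, 90.4]
force: [-0.3, 0.4, 0.4]
opening: 0.0005
```

The tilt at +64 mm height just reached the joint 3 limit (-58.2°). I'll repeat the dry run at the real, lower height.

```bash
python3 -m pendant '[[[-5,0,-30,0,0,0],[-5,0,-65,0,0,0],[-5,0,-65,0,0,0],[-5,0,-65,0,0,0]]]'
python3 -m pendant '[[[0,4.3,13.3,-10,0,0],[0,10.9,25.6,-20,0,0],[0,19.5,36.6,-30,0,0],[0,29.8,45.9,-40,0,0],[0,41.7,53.3,-50,0,0],[0,48,56.2,-55,0,0],[0,48,56.2,-55,0,0]]]'
python3 -c "
from h import *
o=get_obs(); print(o['joint_pos'].round(1))"
python3 -m pendant '[[[0,6.6,2.4,-5,0,0],[0,6.6,2.4,-5,0,0],[0,6.6,2.4,-5,0,0]]]'
python3 -c "
from h import *
o=get_obs(); print(o['joint_pos'].round(1))"
```

```text
clock: 20.52
tool_pos: [0.4505, -0.3147, 0.0709]
orientation: [-179.7, -0.0, 90.7]
force: [0.2, -0.6, 0.8]
opening: 0.0006
clock: 21.4
tool_pos: [0.4676, -0.2603, 0.1328]
orientation: [-177.9, 54.8, 91.1]
force: [-1.8, -0.4, -1.0]
opening: 0.0001
[  15.4   19.5  -58.1   65.6  -59.2 -164.7]
clock: 21.78
tool_pos: [0.4673, -0.2552, 0.1357]
orientation: [-177.5, 59.5, 91.0]
force: [-0.5, -0.1, -0.1]
opening: 0.0008
[  17.9   22.2  -58.2   65.3  -63.1 -168.4]
```

The lower pass is worse, with x off by 17 mm at the joint limit. I'll try approaching blue diagonally, with the scoop azimuth at 72° instead of 90°, so the wrist leans outward.

```bash
python3 -m pendant '[[[0,-12.9,-5.3,10,0,0],[0,-24.8,-12.7,20,0,0],[0,-35,-22,30,0,0],[0,-43.7,-33,40,0,0],[0,-50.3,-45.3,50,0,0],[0,-54.6,-58.6,60,0,0],[0,-54.6,-58.6,60,0,0],[0,-54.6,-58.6,60,0,0]]]'
python3 -m pendant '[[[-10,0,0,0,0,-9],[-25,0,0,0,0,-18],[-25,0,0,0,0,-18],[-25,0,0,0,0,-18]]]'
python3 -m pendant '[[[1.3,4.1,13.3,-9.5,3.1,0],[3.4,10.3,25.6,-19,6.2,0],[6,18.5,36.6,-28.5,9.3,0],[9.2,28.4,45.9,-38,12.4,0],[12.9,39.6,53.3,-47.6,15.5,0],[14.8,45.6,56.2,-52.3,17,0],[14.8,45.6,56.2,-52.3,17,0]]]'
python3 -c "
from h import *
o=get_obs(); print(o['joint_pos'].round(1), (R.from_euler('xyz',o['orientation'],degrees=True).as_matrix()).round(3))"
python3 -m pendant '[[[2,6.3,2.4,-4.8,1.5,0],[2,6.3,2.4,-4.8,1.5,0]]]'
python3 -c "
from h import *
o=get_obs(); print(o['joint_pos'].round(1))"
```

```text
clock: 22.78
tool_pos: [0.4677, -0.312, 0.0778]
orientation: [-178.6, -0.4, 90.3]
force: [0.2, 0.5, 0.6]
opening: 0.0004
clock: 23.28
tool_pos: [0.4425, -0.3097, 0.0774]
orientation: [-178.4, -0.3, 72.8]
force: [-0.1, -0.1, -0.7]
opening: 0.0003
clock: 24.15
tool_pos: [0.4584, -0.2625, 0.1317]
orientation: [-177.2, 54.7, 73.6]
force: [0.2, -1.0, 0.4]
opening: 0.0003
[  16.7   25.9  -44.3   45.1  -67.8 -160.9] [[ 0.164  0.947 -0.277]
 [ 0.554 -0.321 -0.768]
 [-0.816 -0.028 -0.577]]
clock: 24.4
tool_pos: [0.4595, -0.2573, 0.1347]
orientation: [-177.3, 59.6, 73.3]
force: [-0.1, -0.4, 0.5]
opening: 0.0004
[  18.5   28.5  -44.1   45.6  -71.2 -164.1]
```

```bash
cat >> h.py <<'E'
def need(pos,yaw):
    o=get_obs(); A=R.from_euler('xyz',o["orientation"],degrees=True); B=R.from_euler('xyz',[180,0,yaw],degrees=True)
    print('shift',((np.array(pos)-o["tool_pos"])*1000).round(1),'turn',np.degrees((B*A.inv()).as_rotvec()).round(1),'opening',o["opening"].round(4),'clock',round(o["clock"],1),'j',o['joint_pos'].round(0),'F',o["force"].round(1))
E
python3 -m pendant '[[[-4,-12.3,-5.3,9.5,-3.1,0],[-7.7,-23.6,-12.7,19,-6.2,0],[-10.8,-33.3,-22,28.5,-9.3,0],[-13.5,-41.6,-33,38,-12.4,0],[-15.5,-47.8,-45.3,47.6,-15.5,0],[-16.9,-51.9,-58.6,57.1,-18.5,0],[-16.9,-51.9,-58.6,57.1,-18.5,0]]]'
python3 -m pendant '[[[0,30,60,0,0,3],[0,80,100,0,0,8],[0,140,100,0,0,14],[0,200,100,0,0,17.5],[5,240,60,0,0,17.5],[5,266,0,0,0,17.5],[5,266,-7,0,0,17.5],[5,266,-7,0,0,17.5]]]'
python3 -c "
from h import *
need([.449,-.043,.068],90)"
```

```text
clock: 25.28
tool_pos: [0.4423, -0.3122, 0.0778]
orientation: [-178.6, -0.6, 72.3]
force: [-0.3, -0.1, 0.8]
opening: 0.0006
clock: 26.28
tool_pos: [0.4473, -0.0439, 0.0702]
orientation: [-178.3, -0.3, 90.2]
force: [-0.8, 0.4, -0.0]
opening: 0.0001Traceback (most recent call last):
  File "<string>", line 3, in <module>
    need([.449,-.043,.068],90)
    ~~~~^^^^^^^^^^^^^^^^^^^^^^
  File "h.py", line 31, in need
    print('shift',((np.array(pos)-o["tool_pos"])*1000).round(1),'turn',np.degrees((B*A.inv()).as_rotvec()).round(1),'opening',o["opening"].round(4),'clock',round(o["clock"],1),'j',o['joint_pos'].round(0),'F',o["force"].round(1))
                                                                                                                              ^^^^^^^^^^^^^^^^^^
AttributeError: 'float' object has no attribute 'round'
```

```bash
sed -i 's/o\["opening"\].round(4)/round(o["opening"],4)/' h.py
python3 -m pendant '[[[0,-4.3,13.3,10,0,0],[0,-10.9,25.6,20,0,0],[0,-19.5,36.6,30,0,0],[0,-29.8,45.9,40,0,0],[0,-41.7,53.3,50,0,0],[0,-54.6,58.6,60,0,0],[0,-54.6,58.6,60,0,0]]]'
python3 -c "
from h import *
need([.449,-.043,.068],90)"
python3 -m pendant '[[[0,12.9,-5.3,-10,0,0],[0,24.8,-12.7,-20,0,0],[0,35,-22,-30,0,0],[0,43.7,-33,-40,0,0],[0,50.3,-45.3,-50,0,0],[0,54.6,-58.6,-60,0,0],[0,54.6,-58.6,-60,0,0]]]'
python3 -c "
from h import *
need([.42,.215,.25],90)"
```

```text
clock: 27.15
tool_pos: [0.4463, -0.1022, 0.1256]
orientation: [-177.9, -60.6, 89.3]
force: [-0.9, 0.2, -0.8]
opening: 0.0004
shift [  2.7  59.2 -57.6] turn [-60.6  -1.6  -0.5] opening 0.0004 clock 27.1 j [-31.  33.  -4. -47. -95. -43.] F [-0.9  0.2 -0.8]
clock: 28.02
tool_pos: [0.4478, -0.0411, 0.0719]
orientation: [-178.6, -0.3, 90.5]
force: [-0.7, -0.6, 0.3]
opening: 0.0003
shift [-27.8 256.1 178.1] turn [-0.3 -1.4 -0.5] opening 0.0003 clock 28.0 j [  19.   10.  -37.   -1.  -44. -108.] F [-0.7 -0.6  0.3]
```

```bash
python3 -m pendant '[[[0,60,80,-0.3,-1.4,-0.5],[-10,120,150,-0.3,-1.4,-0.5],[-28,180,178,-0.3,-1.4,-0.5],[-28,230,178,-0.3,-1.4,-0.5],[-28,256,178,-0.3,-1.4,-0.5],[-28,256,178,-0.3,-1.4,-0.5],[-28,256,178,-0.3,-1.4,-0.5]]]' -0.3
python3 - <<'E'
from h import *
import pickle
P=cloud(load("top"))[:190]
m=(P[...,0]>.5)&(P[...,0]<.8)&(P[...,1]<.03)&(P[...,1]>-.3)&(P[...,2]>.1); Q=P[m]
for x in np.arange(.53,.8,.03):
  q=Q[abs(Q[:,0]-x)<.015]; print(round(x,2),'ymax',q[q[:,1].argmax()].round(3) if len(q) else None,'zmax',q[q[:,2].argmax()].round(3) if len(q) else None)
w=shot("wrist","w5.png"); need([.4272,.1612,.1],90)
import cv2
C=cloud(w); hsv=cv2.cvtColor(w["pixels"],cv2.COLOR_RGB2HSV).astype(int);H,S,V=hsv[...,0],hsv[...,1],hsv[...,2]
for n,k in {'red':((H<8)|(H>172)),'yellow':(H>22)&(H<34),'blue':(H>100)&(H<130)}.items():
  k=k&(S>140)&(V>60)&(C[...,2]>.074)&(C[...,2]<.088)&(C[...,0]<.5)
  if k.sum()>20:
    W=np.array([at_z(w,u,v,.080)[:2] for v,u in zip(*np.nonzero(k))]); b=cv2.minAreaRect((W*1000).astype(np.float32)); print(n,np.round(b[0],1),np.round(b[1],1),round(b[2],1),k.sum())
E
```

```text
clock: 28.9
tool_pos: [0.4193, 0.2126, 0.249]
orientation: [-179.8, -0.2, 89.6]
force: [0.3, -0.8, -0.2]
opening: 0.0565
0.53 ymax [ 0.545 -0.269  0.212] zmax [ 0.531 -0.276  0.214]
0.56 ymax [ 0.549 -0.146  0.2  ] zmax [ 0.574 -0.253  0.335]
0.59 ymax [ 0.576 -0.148  0.199] zmax [ 0.598 -0.246  0.336]
0.62 ymax [ 0.607 -0.152  0.176] zmax [ 0.628 -0.21   0.336]
0.65 ymax [ 0.637 -0.155  0.152] zmax [ 0.653 -0.223  0.336]
0.68 ymax [ 0.667 -0.158  0.156] zmax [ 0.665 -0.284  0.336]
0.71 ymax [ 0.725 -0.091  0.109] zmax [ 0.698 -0.201  0.336]
0.74 ymax [ 0.753 -0.083  0.101] zmax [ 0.736 -0.196  0.335]
0.77 ymax [ 0.755 -0.083  0.102] zmax [ 0.757 -0.18   0.334]
0.8 ymax [0.8   0.016 0.11 ] zmax [ 0.792 -0.185  0.215]
shift [   8.1  -50.4 -148.4] turn [-0.2 -0.2  0.4] opening 0.0566 clock 28.9 j [  51.   -0.  -22.   -0.  -68. -141.] F [-0.2  0.8  0.5]
red [444.5  74.8] [28.7 15.1] 9.6 319
yellow [426.9 163.2] [13.9 28.7] 87.9 340
blue [439.  256.3] [14.  27.8] 89.6 311
```

View pics/w5.png

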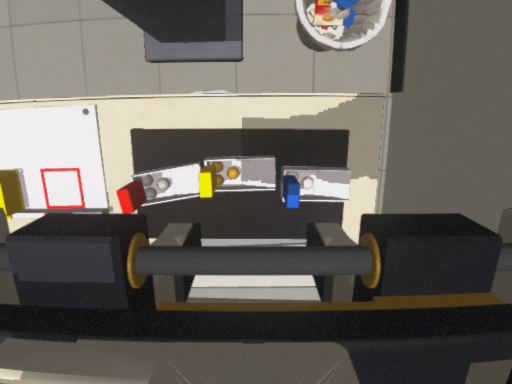

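The wrist view shows the three scoops with tabs red (132,197), yellow (206,184) and blue (292,192). Their spouts point right (+y) and the balls lie inside them. Measured tabs are blue (0.4395, 0.256) at 89.6° and yellow (0.427, 0.1625) at 88°. I'll grip blue first.

```bash
python3 -m pendant '[[[20,43.5,-40,0,0,0],[20,43.5,-90,0,0,0],[20,43.5,-130,0,0,0],[20,43.5,-150,0,0,0],[20,43.5,-170,0,0,0],[20,43.5,-190,0,0,0],[20,43.5,-206,0,0,0],[20,43.5,-206,0,0,0]]]' 0.32
python3 -m pendant '[[[0,0,0,0,0,0],[0,0,0,0,0,0],[0,0,0,0,0,0],[0,0,0,0,0,0],[0,0,0,0,0,0]]]' 1
python3 -m pendant '[[[0,0,5,0,0,0],[0,0,15,0,0,0],[0,0,30,0,0,0],[0,0,50,0,0,0],[0,0,70,0,0,0],[0,0,85,0,0,0],[0,0,95,0,0,0],[0,0,95,0,0,0]]]'
python3 - <<'E'
from h import *
need([.4223,-.3123,.14],70); s=shot("side","s1.png")
cv2.imwrite("pics/c5.png",cv2.resize(s["pixels"][150:330,180:400,::-1],None,fx=3,fy=3,interpolation=cv2.INTER_CUBIC))
E
```

```text
clock: 29.95
tool_pos: [0.4389, 0.2535, 0.0408]
orientation: [-179.6, 0.0, 89.5]
force: [0.7, -0.4, 0.3]
opening: 0.0299
clock: 30.58
tool_pos: [0.4396, 0.256, 0.0425]
orientation: [-179.8, -0.1, 89.6]
force: [0.6, -2.3, 7.2]
opening: 0.0141
clock: 31.58
tool_pos: [0.4393, 0.2562, 0.1373]
orientation: [-179.8, -0.2, 89.6]
force: [-0.2, -0.0, -1.4]
opening: 0.0138
shift [ -17.  -568.5    2.7] turn [ -0.2  -0.2 -19.6] opening 0.0138 clock 31.6 j [  52.   10.  -27.   -0.  -54. -142.] F [-0.2 -0.  -1.4]
```

View pics/c5.png

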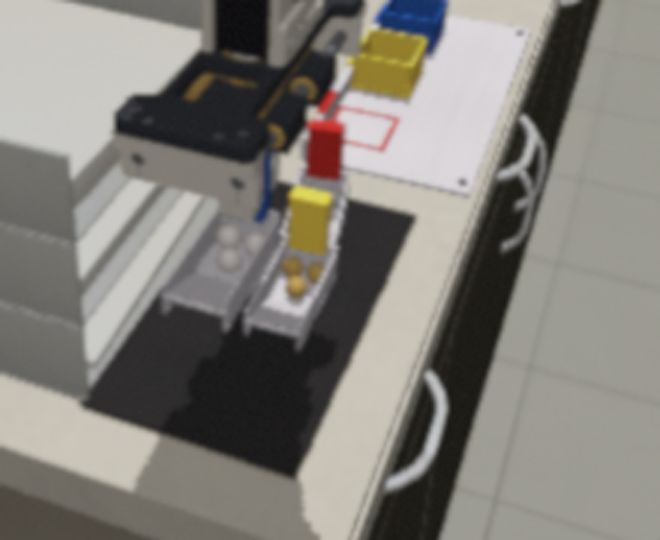

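The blue scoop is held level with its three white balls at (240,245), and the other scoops are undisturbed. I'll carry it to the blue cup.

```bash
python3 -m pendant '[[[0,-8,0,0,0,0],[-1,-24,0,0,0,0],[-2,-50,0,0,0,-2],[-3,-78,0,0,0,-4],[-4,-106,0,0,0,-5],[-5,-134,0,0,0,-6],[-6,-162,0,0,0,-7],[-7,-190,0,0,0,-8],[-8,-218,0,0,0,-9],[-9,-246,0,0,0,-10]]]' 
python3 -m pendant '[[[-1,-28,0,0,0,-1],[-2,-56,0,0,0,-2],[-3,-84,0,0,0,-3],[-4,-112,0,0,0,-4],[-5,-140,0,0,0,-5],[-6,-168,0,0,0,-6],[-7,-190,0,0,0,-7],[-8,-208,0,0,0,-8],[-8,-220,0,0,0,-8],[-8,-220,0,0,0,-8]]]'
python3 - <<'E'
from cups import *
need([.4223,-.3123,.14],70)
s=shot("wrist","w6.png"); report(s)
print('top'); report(shot("top","t6.png"))
E
```

```text
clock: 32.88
tool_pos: [0.429, 0.0076, 0.1366]
orientation: [-179.7, -0.1, 79.4]
force: [1.1, 0.4, -1.4]
opening: 0.0139
clock: 34.12
tool_pos: [0.4213, -0.211, 0.1365]
orientation: [-179.7, -0.1, 71.5]
force: [-0.1, -0.3, -1.2]
opening: 0.014
shift [   1.  -101.3    3.5] turn [-0.2 -0.2 -1.5] opening 0.014 clock 34.1 j [  -3.    6.  -31.   -0.  -53. -106.] F [-0.1 -0.3 -1.2]
red tab [ 0.48   -0.0448  0.025 ] [ 0.4799 -0.0449  0.025 ]
red z 0.007 c [448.9 -65. ] size [55.1 15.3] ang 1.0 248
yellow z 0.04 c [ 438.9 -134.1] size [34.6 55.4] ang 0.5 451
yellow z 0.007 c [ 448.  -130.7] size [48.  27.8] ang 89.9 1058
blue z 0.04 c [ 424.1 -235.8] size [ 3.4 28. ] ang 1.3 122
blue z 0.007 c [ 441.6 -239.6] size [20.8 18.2] ang 76.0 325
top
```

View pics/w6.png

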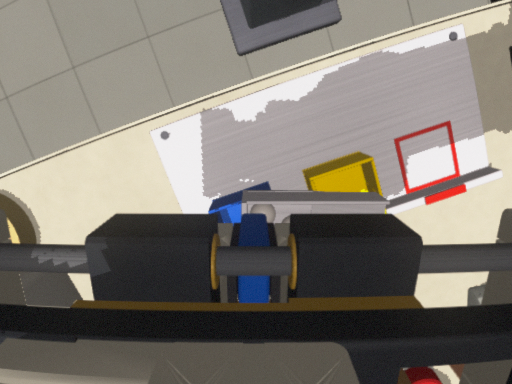

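```bash
python3 -m pendant '[[[0,-12,0,0,0,0],[0,-30,0,0,0,-1],[1,-55,0,0,0,-1.5],[1,-80,0,0,0,-1.5],[1,-95,0,0,0,-1.5],[1,-101,-8,0,0,-1.5],[1,-101,-22,0,0,-1.5],[1,-101,-40,0,0,-1.5],[1,-101,-52,0,0,-1.5],[1,-101,-52,0,0,-1.5]]]'
python3 -m pendant '[[[0,0,-6,0,0,0],[0,0,-11,0,0,0],[0,0,-14,0,0,0],[0,0,-14,0,0,0],[0,0,-14,0,0,0]]]'
python3 - <<'E'
from h import *
need([.4223,-.3123,.0705],70)
s=shot("side","s2.png")
cv2.imwrite("pics/c6.png",cv2.resize(s["pixels"][120:230,260:400,::-1],None,fx=5,fy=5,interpolation=cv2.INTER_CUBIC))
E
```

```text
clock: 35.48
tool_pos: [0.4224, -0.3104, 0.0834]
orientation: [-179.6, -0.1, 70.1]
force: [0.5, -0.1, -0.1]
opening: 0.0139
clock: 36.1
tool_pos: [0.4241, -0.312, 0.0726]
orientation: [-179.9, -0.0, 70.1]
force: [-3.4, -0.6, 14.6]
opening: 0.0141
shift [-1.8 -0.3 -2.1] turn [-0.1 -0.1 -0.1] opening 0.0141 clock 36.1 j [-15.  16. -29.  -0. -45. -95.] F [-3.4 -0.6 14.6]
```

View pics/c6.png

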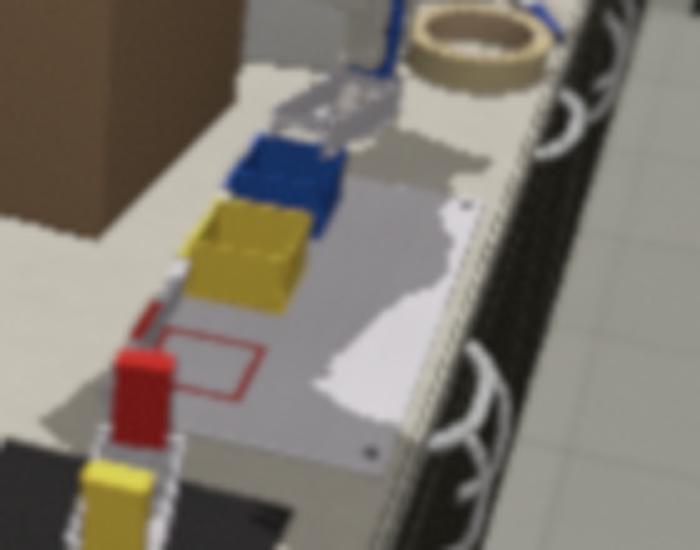

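The force is 14.6 N upward, so the ramp is resting on the blue rim. I'll raise it a little and check.

```bash
python3 -m pendant '[[[0,0,3,0,0,0],[0,0,5,0,0,0],[0,0,5,0,0,0]]]'
python3 - <<'E'
from h import *
need([.4223,-.3123,.0755],70)
s=shot("side"); C=cloud(s)
im=s["pixels"][120:175,290:360,::-1]; cv2.imwrite("pics/c7.png",cv2.resize(im,None,fx=10,fy=10,interpolation=cv2.INTER_CUBIC))
E
```

```text
clock: 36.52
tool_pos: [0.4231, -0.311, 0.0756]
orientation: [-179.7, -0.1, 70.1]
force: [0.1, 0.4, -1.1]
opening: 0.0138
shift [-0.8 -1.3 -0.1] turn [-0.2 -0.2 -0.1] opening 0.0138 clock 36.5 j [-15.  15. -29.  -0. -46. -95.] F [ 0.1  0.4 -1.1]
```

View pics/c7.png

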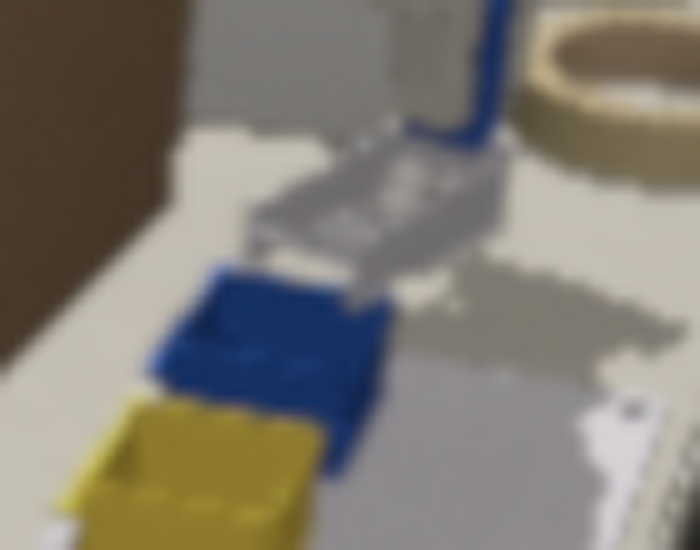

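The side view shows the scoop spout centred over the blue cup's near opening. The spout's side-wall feet at (250,258) and (355,295) hang below the lip and lie inside the back wall line. I'll tip about the lip while easing the lip down to about 10 mm over the rim, and stop at 20° to check forces.

```bash
python3 -m pendant '[[[0.6,1.8,5.7,-4.7,1.7,0],[1.5,4.1,10.8,-9.4,3.4,0],[2.5,6.9,15.6,-14.1,5.1,0],[3.7,10.2,20.6,-18.8,6.8,0],[3.7,10.2,20.6,-18.8,6.8,0],[3.7,10.2,20.6,-18.8,6.8,0]]]'
```

```text
clock: 37.33
tool_pos: [0.428, -0.3006, 0.0967]
orientation: [-179.8, 19.8, 70.1]
force: [1.0, 0.2, 4.2]
opening: 0.0138
```

```bash
python3 -m pendant '[[[0,0,3,0,0,0],[0.7,1.9,5.4,-2.3,0.9,0],[1.4,3.8,7.7,-4.7,1.7,0],[2.2,6,9.9,-7,2.6,0],[3,8.1,12,-9.4,3.4,0],[3.8,10.4,14.2,-11.7,4.3,0],[4.7,12.8,16.4,-14.1,5.1,0],[6.5,17.8,20.3,-18.8,6.8,0],[6.5,17.8,20.3,-18.8,6.8,0]]]'
python3 -m pendant '[[[2,5.4,4,-4.7,1.8,0],[4,11.1,7.4,-9.4,3.5,0],[6.2,17.1,10.3,-14.1,5.2,0],[8.5,23.3,12.7,-18.8,6.9,0],[8.5,23.3,12.7,-18.8,6.9,0],[8.5,23.3,12.7,-18.8,6.9,0],[8.5,23.3,12.7,-18.8,6.9,0]]]'
python3 - <<'E'
from h import *
need([.4223,-.3123,.0755],70)
s=shot("side"); 
im=s["pixels"][100:210,250:380,::-1]; cv2.imwrite("pics/c8.png",cv2.resize(im,None,fx=5.5,fy=5.5,interpolation=cv2.INTER_CUBIC))
E
```

```text
clock: 38.45
tool_pos: [0.4331, -0.2828, 0.1158]
orientation: [-179.6, 40.0, 70.2]
force: [-0.6, -0.1, -1.1]
opening: 0.0137
clock: 39.33
tool_pos: [0.4414, -0.2603, 0.1296]
orientation: [-179.7, 59.8, 70.1]
force: [-0.1, -0.8, -0.3]
opening: 0.0139
shift [-19.1 -52.  -54.1] turn [ 56.1 -20.7   0.1] opening 0.0139 clock 39.3 j [  19.   28.  -46.   45.  -70. -167.] F [-0.1 -0.8 -0.3]
```

View pics/c8.png

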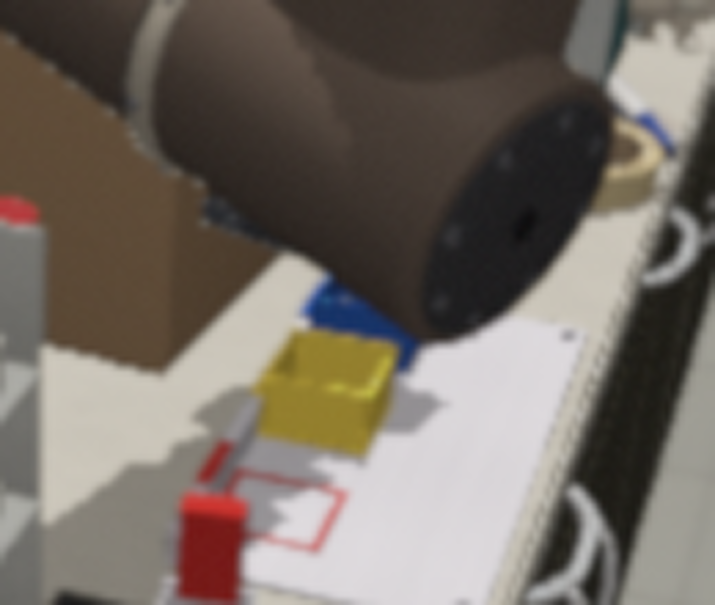

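The arm hides the cup, but the weight on the tool fell by about 0.4–0.8 N, consistent with the balls having left. I'll tip back up while raising.

```bash
python3 -m pendant '[[[-4,-12,1,9.4,-3.4,0],[-8,-23,0,18.8,-6.9,0],[-12,-33,-3,28,-10.3,0],[-15,-42,-10,37.5,-13.8,0],[-18,-49,-18,47,-17.2,0],[-19,-52,-28,56.1,-20.7,0],[-19,-52,-10,56.1,-20.7,0],[-19,-52,20,56.1,-20.7,0],[-19,-52,20,56.1,-20.7,0]]]'
python3 - <<'E'
from cups import *
need([.4393,.2562,.1373],89.6)
s=shot("side"); t=shot("top","t8.png"); report(t)
im=s["pixels"][100:210,250:380,::-1]; cv2.imwrite("pics/c9.png",cv2.resize(im,None,fx=5.5,fy=5.5,interpolation=cv2.INTER_CUBIC))
C=cloud(s)
m=(s["pixels"].min(2)>140)&(C[...,0]>.42)&(C[...,0]<.48)&(C[...,1]<-.195)&(C[...,1]>-.255)&(C[...,2]>.006)&(C[...,2]<.04)
print('white px in blue cup',m.sum())
E
```

```text
clock: 40.5
tool_pos: [0.4236, -0.3129, 0.1519]
orientation: [179.7, 0.1, 69.9]
force: [0.4, 0.4, -0.8]
opening: 0.0137
shift [ 15.7 569.1 -14.6] turn [ 0.2  0.3 19.7] opening 0.0137 clock 40.5 j [-15.  10. -24.   0. -55. -95.] F [ 0.4  0.4 -0.8]
red tab [ 0.4817 -0.0445  0.025 ] [ 0.4815 -0.0448  0.025 ]
yellow tab [ 0.4778 -0.1323  0.025 ] [ 0.4798 -0.135   0.025 ]
yellow z 0.04 c [ 447.9 -135. ] size [56.5 58.7] ang 89.4 76
yellow z 0.007 c [ 450.4 -139.7] size [49.7 44.5] ang 0.6 373
blue tab [ 0.4781 -0.2229  0.025 ] [ 0.4797 -0.2259  0.025 ]
blue z 0.04 c [ 448.5 -218.2] size [58.3 44.8] ang 0.6 40
blue z 0.007 c [ 450.2 -232.9] size [44.4 48.7] ang 86.9 242
white px in blue cup 3
```

View pics/c9.png

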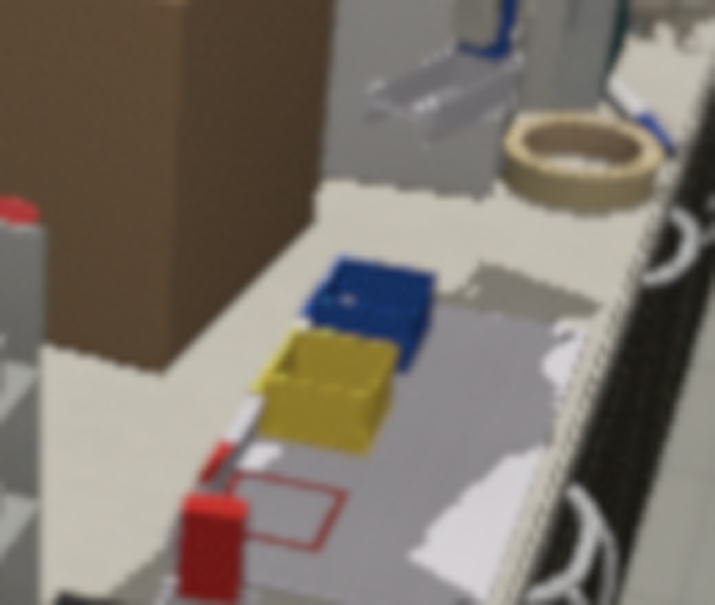

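The cup is upright in place and a white ball is visible in it at (348,298). I'll count balls by code in the top image, in the cup and in the scoop pan.

```bash
cat > asc.py <<'E'
from h import *
def asc(s,r0,r1,c0,c1):
    p=s["pixels"][r0:r1,c0:c1].astype(int); hsv=cv2.cvtColor(s["pixels"],cv2.COLOR_RGB2HSV)[r0:r1,c0:c1].astype(int)
    for v in range(p.shape[0]):
        print(r0+v,''.join((('B' if 95<h<135 else 'Y' if 12<h<36 else 'R' if h<9 or h>170 else '?') if sa>120 else ('#' if va>170 else '+' if va>110 else ':' if va>60 else '.')) for h,sa,va in hsv[v]))
E
python3 - <<'E'
from asc import *
t=load("top"); 
K=t["K"]; 
def px(P):
    c=np.linalg.inv(t["pose"])@np.r_[P,1]; q,_=cv2.projectPoints(c[:3].reshape(1,1,3),np.zeros(3),np.zeros(3),K,np.array(t["dist"],float)); return q.ravel().round(1)
print(px([.45,-.2245,.01]),px([.4236+.03*.34,-.3129+.03*.94,.12]))
asc(t,185,215,350,395)
u,v=px([.4236+.03*.34,-.3129+.03*.94,.12]).astype(int); print(u,v); asc(t,v-22,v+22,u-28,u+28)
E
```

```text
[371.5 205.5] [417.  199.3]
185 ######################################:...B.?
186 #####################################+.?.....
187 #####################################:.?B....
188 #####################################:.B.....
189 ########################BBBB########+....B..?
190 ##################BBBBBBBBBBB######+:.?......
191 #############BBBBBBBBBBBBBBBBBBBBBB:..?..??..
192 #############BBBBBBBBBBBBBBBBBBBBBBB.B.....?B
193 ############+BBBBBBBBBBBBBBBBBBBBBBB...BB.R..
194 ##########++BBBBBBBBBB::::BBBBBBBBB?.........
195 #######++::BBBBBBBBBB:+###+BBBBBBBB........?.
196 ##+++++::BBBBBBBBBBBB+#####+BBBBBB.....B?B..B
197 ++###+++:BBBBBBBBBBB++#####+BBBBBB?..:.......
198 +####+++:BBBB+###BBB++######BBBBBB..::...BB.?
199 ++++++++:BBBB+####BBB++#####BBBBBB..::.......
200 ++++++++:BBBB+####BBB+++++#BBBBBB...::..?.B.B
201 +++++++++BBBBB++++BBBBB++BBBBBBBBB...:..?....
202 +++++++++:BBBB++++BBBBBBBBBBBBBBBB...........
203 +++++++++:BBBB++++BBBBBBBBBBBBBBBB.....?.R...
204 +++++++++:BBBBB++BBBBBBBBBBBBBBBBB...........
205 ++++++++++BBBBBBBBBBBBBBBBBBBBBBBBB?...?B.B?.
206 ++++++++++BBBBBBBB
[... 2419 characters left out ...]
.............................
210 B..........B........?..?B.BB.......?..........?.........
211 .............?B..??..B...?.B............................
212 .B.?...??........?.Y.B...?.B............R...............
213 .....B..B.B..B....?.?....B.......B......................
214 RB..B..?...??....?....B.B........?.Y.....Y..............
215 ....RB?.....?.?..?.B...B................................
216 ?...?.?.B..?..?........?.??.............................
217 ..??R...B.......?.B.B.B...........B.....................
218 ....B....BBB..........B?B....?..............?...........
219 ...B...?........?.B.........B........Y..................
220 ?.?...B?........?...B.?B..............Y.................
```

All three white balls are in the blue cup, at (366,199), (374,197) and (369,212). Next I'll take the blue scoop back to the mat.

```bash
python3 -m pendant '[[[0,25,0,0,0,0],[0,70,0,0,0,2],[0,115,0,0,0,4],[2,160,0,0,0,6],[4,205,0,0,0,8],[6,250,0,0,0,9],[8,295,0,0,0,10],[10,340,0,0,0,12],[12,385,0,0,0,14],[13,425,0,0,0,16]]]'
python3 -m pendant '[[[1,45,0,0,0,1],[2,85,0,0,0,2],[2.7,115,0,0,0,3],[2.7,130,0,0,0,3.7],[2.7,140,-20,0,0,3.7],[2.7,140,-45,0,0,3.7],[2.7,140,-70,0,0,3.7],[2.7,140,-70,0,0,3.7],[2.7,140,-70,0,0,3.7]]]'
python3 -c "
from h import *
need([.4393,.2522,.0432],89.6)"
```

```text
clock: 41.85
tool_pos: [0.4349, 0.1145, 0.1485]
orientation: [-179.9, 0.1, 86.1]
force: [0.6, -0.0, -0.7]
opening: 0.0141
clock: 42.98
tool_pos: [0.4388, 0.2531, 0.0799]
orientation: [180.0, 0.1, 89.7]
force: [-0.1, 0.2, -0.9]
opening: 0.0139
shift [  0.5  -0.9 -36.7] turn [ 0.1  0.  -0.1] opening 0.0139 clock 43.0 j [  52.   13.  -31.    0.  -45. -143.] F [-0.1  0.2 -0.9]
```

```bash
python3 -m pendant '[[[0,-1,-12,0,0,0],[0,-1,-24,0,0,0],[0,-1,-31,0,0,0],[0,-1,-35,0,0,0],[0,-1,-37,0,0,0],[0,-1,-37,0,0,0]]]'
python3 -m pendant '[[[0,0,0,0,0,0],[0,0,0,0,0,0],[0,0,0,0,0,0]]]' 0.32
python3 -m pendant '[[[0,0,15,0,0,0],[0,0,40,0,0,0],[0,0,80,0,0,0],[-4,-30,90,0,0,0],[-12,-70,90,0,0,-1.6],[-12,-90,90,0,0,-1.6],[-12,-90,90,0,0,-1.6],[-12,-90,90,0,0,-1.6]]]'
python3 - <<'E'
from h import *
need([.427,.1625,.0425],88)
w=shot("wrist","w7.png")
C=cloud(w); hsv=cv2.cvtColor(w["pixels"],cv2.COLOR_RGB2HSV).astype(int);H,S,V=hsv[...,0],hsv[...,1],hsv[...,2]
for n,k in {'red':((H<8)|(H>172)),'yellow':(H>22)&(H<34),'blue':(H>100)&(H<130)}.items():
  k=k&(S>140)&(V>60)&(C[...,2]>.074)&(C[...,2]<.088)&(C[...,0]<.5)
  if k.sum()>20:
    W=np.array([at_z(w,u,v,.080)[:2] for v,u in zip(*np.nonzero(k))]); b=cv2.minAreaRect((W*1000).astype(np.float32)); print(n,np.round(b[0],1),np.round(b[1],1),round(b[2],1),k.sum())
E
```

```text
clock: 43.72
tool_pos: [0.4387, 0.2524, 0.0425]
orientation: [180.0, 0.1, 89.7]
force: [0.5, -0.6, 1.0]
opening: 0.0137
clock: 44.1
tool_pos: [0.4386, 0.2523, 0.0423]
orientation: [-180.0, 0.1, 89.7]
force: [0.2, -0.5, -0.5]
opening: 0.0291
clock: 45.1
tool_pos: [0.4271, 0.1628, 0.1327]
orientation: [180.0, 0.1, 88.1]
force: [0.4, 0.0, -0.4]
opening: 0.0298
shift [ -0.1  -0.3 -90.2] turn [ 0.1  0.  -0.1] opening 0.0298 clock 45.1 j [  46.    5.  -33.    0.  -52. -138.] F [ 0.4  0.  -0.4]
yellow [426.4 162.5] [28.8 13.8] 1.1 741
blue [427.7 251.5] [14.4  8.2] 87.9 216
```

The second measurement agrees: the yellow tab is at (0.4264, 0.1625). I'll grip it, lift it, and carry it to the yellow cup, approaching with scoop azimuth 38° from the robot side. That clears both the blue cup and the box.

```bash
python3 -m pendant '[[[-0.4,0,-30,0,0,1],[-0.4,0,-55,0,0,1.4],[-0.4,0,-75,0,0,1.4],[-0.4,0,-90,0,0,1.4],[-0.4,0,-90,0,0,1.4],[-0.4,0,-90,0,0,1.4]]]'
python3 -m pendant '[[[0,0,0,0,0,0],[0,0,0,0,0,0],[0,0,0,0,0,0],[0,0,0,0,0,0],[0,0,0,0,0,0]]]' 1
python3 -m pendant '[[[0,0,5,0,0,0],[0,0,15,0,0,0],[0,0,30,0,0,0],[0,0,50,0,0,0],[0,0,70,0,0,0],[0,0,85,0,0,0],[0,0,95,0,0,0],[0,0,95,0,0,0]]]'
python3 - <<'E'
from asc import *
need([.427,-.06,.1375],60)
t=shot("top","t9.png"); C=cloud(t); print('cap',C[57,321],C[95,315])
from cups import report; report(t)
asc(t,190,238,316,395)
E
```

```text
clock: 45.9
tool_pos: [0.4265, 0.1628, 0.0426]
orientation: [180.0, 0.1, 89.5]
force: [0.1, -0.6, 0.2]
opening: 0.03
clock: 46.52
tool_pos: [0.4263, 0.1623, 0.0427]
orientation: [180.0, 0.1, 89.5]
force: [-1.5, -0.6, 7.0]
opening: 0.0137
clock: 47.52
tool_pos: [0.4264, 0.1625, 0.138]
orientation: [179.9, 0.1, 89.5]
force: [-0.0, 1.0, -1.6]
opening: 0.0137
shift [   0.6 -222.5   -0.5] turn [  0.1   0.  -29.5] opening 0.0137 clock 47.5 j [  46.    4.  -33.    0.  -52. -136.] F [-0.   1.  -1.6]
cap [ 0.74273064 -0.12550083  0.20296307] [ 0.70726698 -0.12039846  0.10927023]
red tab [ 0.4813 -0.0445  0.025 ] [ 0.4814 -0.0447  0.025 ]
yellow tab [ 0.4778 -0.133   0.025 ] [ 0.4796 -0.1354  0.025 ]
yellow z 0.04 c [ 448.1 -134.9] size [57.9 56. ] ang 0.6 66
yellow z 0.007 c [ 450.1 -139.8] size [49.5 44.4] ang 0.0 369
blue tab [ 0.4781 -0.2241  0.025 ] [ 0.4796 -0.2263  0.025 ]
blue z 0.04 c [ 448.3 -217.8] size [59.  44.7] ang 1.5 54
blue z 0.007 c [ 450.2 -232.3] size [43.3 48.7] ang 86.9 244
190 ####################################################BBBBBBBBBBB########++++++##
191 ##########
[... 3233 characters left out ...]
############################
230 ###############################################################################
231 ###############################################################################
232 ###############################################################################
233 ###############################################################################
234 ###############################################################################
235 ###############################################################################
236 ###############################################################################
237 ###############################################################################
```

Both cups are still in place, with all three white balls in blue. I'll carry the yellow scoop over.

```bash
python3 -m pendant '[[[0,-8,0,0,0,-1],[0,-24,0,0,0,-3],[0,-50,0,0,0,-6],[0,-78,0,0,0,-9],[0,-106,0,0,0,-13],[0,-134,0,0,0,-17],[0,-162,0,0,0,-21],[0,-190,0,0,0,-25],[0,-212,0,0,0,-28],[0,-222,0,0,0,-29.5]]]'
python3 -m pendant '[[[-3,-10,0,0,0,-2],[-10,-30,0,0,0,-6],[-18,-55,0,0,0,-10],[-28,-85,0,0,0,-14],[-36,-108,0,0,0,-18],[-42,-122,0,0,0,-22],[-42,-125,-10,0,0,-22],[-42,-125,-30,0,0,-22],[-42,-125,-46,0,0,-22],[-42,-125,-46,0,0,-22]]]'
python3 - <<'E'
from asc import *
need([.3845,-.185,.080],38)
t=shot("top","t10.png")
asc(t,190,230,316,395)
E
```

```text
clock: 48.82
tool_pos: [0.4253, -0.0615, 0.1369]
orientation: [-179.9, 0.2, 59.7]
force: [0.8, -0.1, -1.1]
opening: 0.0137
clock: 50.08
tool_pos: [0.3832, -0.1843, 0.0899]
orientation: [-179.9, 0.3, 38.0]
force: [0.0, -0.1, -0.8]
opening: 0.014
shift [ 1.3 -0.7 -9.9] turn [ 0.1 -0.3 -0. ] opening 0.014 clock 50.1 j [   1.    5.  -40.    0.  -45. -143.] F [ 0.  -0.1 -0.8]
190 :::::::::::::::::::::::::::::::::::::::+#+::+++##+:.::::+::+::+:::+:::+:++:+++:
191 :::::::::::::::::::::::::::::::::::+:::+##++++####:.::::::::++++:+++++:++:+++++
192 ::::::::::::::::::::::::::::::::+:::+:::+#########+..:++++:::::+:::+:+::+++++++
193 :::::::::::::::::::::::::::::::+:::::+::+#########+:.::++:+++:+:+++++++++++++++
194 ::::::::::::::::::::::+::+:::+::++:::+:::##########:.::+++:++++++++++++++++++++
195 ::::::::::::::::::+::::::::+::::+:++:::::+#########+:.:++++++++++++++++++++++++
196 ::::::+:+:::::+:::::::+:++:+:+++++++:+:::+#########+:.:++++++++++++++++++++++++
197 :::::+:::::+::++::++++:+++:++:++++++++++::##########:.::+++++++++++++++++++++++
198 ::+:::::::+:++++:+:::+:++++::++++:++++++::+#######
[... 1933 characters left out ...]
#######:.:+++++++++++++++++:
222 ::::::::::::::::::::::::::::::::::::::::::++++:+##########:.:+++++:++:++:+:++:+
223 :::::::::::::::::::::::::::::::::::::::::::+++::##########:.:++++++++::+++::::+
224 :::::::::::::::::::::::::::::::::::::::::::+++::+#########:.::::+:::++:::::::::
225 ::::::::::::::::::::::::::::::::::::::::::::++::+###+++###:.::++:+:::::+:::::::
226 :::::::::::::::::::::::::::::::::::::::::::::+::+##+:+++##+..:++:++:::::::::::+
227 :::::::::::::::::::::::::::::::::::::::::::::++:+##:::::##+:.:+::::::::::::::::
228 ::::::::::::::::::::::::::::::::::::::::::::::::+##:::::##+:.::::::::::::::::::
229 :::::::::::::::::::::::::::::::::::::::::::::::::##+:::+###:.::::::::::::::::::
```

```bash
python3 -m pendant '[[[1.3,-0.7,-4,0,0,0],[1.3,-0.7,-8,0,0,0],[1.3,-0.7,-11,0,0,0],[1.3,-0.7,-11,0,0,0]]]'
python3 -m pendant '[[[0,0,-1.5,0,0,0],[0,0,-3,0,0,0],[0,0,-3,0,0,0]]]'
python3 - <<'E'
from cups import *
from asc import asc
need([.3845,-.185,.076],38); s=shot("side","s3.png"); report(s)
def px(P):
    c=np.linalg.inv(s["pose"])@np.r_[P,1]; q,_=cv2.projectPoints(c[:3].reshape(1,1,3),np.zeros(3),np.zeros(3),s["K"],np.array(s["dist"],float)); return q.ravel().round(1)
for n,P in dict(c1=[.421,-.1623,.04],c2=[.477,-.1623,.04],c3=[.421,-.1063,.04],c4=[.477,-.1063,.04],lip=[.446,-.137,.0595],lipL=[.4337,-.1212,.0595],lipR=[.4583,-.1528,.0595],b1=[.421,-.2525,.04],b4=[.477,-.1965,.04]).items(): print(n,px(P))
asc(s,140,195,295,360)
E
```

```text
clock: 50.62
tool_pos: [0.3853, -0.1855, 0.0801]
orientation: [-180.0, 0.1, 38.0]
force: [-1.2, -0.3, 0.3]
opening: 0.0135
clock: 51.0
tool_pos: [0.3853, -0.1855, 0.0772]
orientation: [-180.0, 0.1, 38.0]
force: [0.3, -0.3, -0.7]
opening: 0.0143
shift [-0.8  0.5 -1.2] turn [ 0.1 -0.1  0. ] opening 0.0143 clock 51.0 j [   1.    7.  -41.    0.  -43. -143.] F [ 0.3 -0.3 -0.7]
red tab [ 0.4791 -0.0424  0.025 ] [ 0.479  -0.0424  0.025 ]
yellow tab [ 0.4752 -0.1372  0.025 ] [ 0.4742 -0.1382  0.025 ]
blue tab [ 0.4764 -0.2349  0.025 ] [ 0.4755 -0.2389  0.025 ]
c1 [322.3 162.2]
c2 [303.  158.5]
c3 [317.2 171.5]
c4 [297.2 167.5]
lip [311.8 158.4]
lipL [314.7 161.8]
lipR [309.  155.1]
b1 [329.7 148.6]
b4 [306.3 153.3]
140 ::::::::::::+######################++::+++++:YYYYY::++++#########
141 :::::::::::+########################+::++++::YYYYY::+++##########
142 ::::::::::+#########################+::++++:YYYYYY::+++##########
143 :::::::::+#########################++::+++::YYYYYY:++++##########
144 ::::::::+##########################++::+++::YYYYY::++++##########
145 :::::::+#####################
[... 2766 characters left out ...]

185 #########++++++++++++###+++++++++++++++++++++++++++++++::::......
186 ##########+++++++++++###+++++++++++++++++++++++++++++++:+::......
187 ###########++++++++++++++++++++++++++++++++++++++++++++:+:::.....
188 ###########+++++++++++++++++++++++++++++++++++++++++++++:::+:....
189 ############++++++++++++++++++++++++++++++++++++++++++:+::+++:...
190 ############++++++++++++++++++++++++++++++++++++++++++++::++++:..
191 #############++++++++++++++++++++++++++++++++++++++++++::::++++:.
192 ##############++++#####++++++++++++++++++++++++++++++::::..:+#+:.
193 #######################+++++++++++++++++++++++++++++:::::..:++++:
194 #######################+++++++++++++++++++++++++++++:+::....:+#++
```

```bash
python3 -m pendant '[[[0,0,-1,0,0,0],[0,0,-2,0,0,0],[0,0,-2,0,0,0]]]'
python3 -m pendant '[[[1.5,1.2,6.2,-3.1,3.9,0],[3.4,2.7,12.3,-6.2,7.9,0],[5.8,4.5,18.1,-9.2,11.8,0],[8.6,6.7,23.6,-12.3,15.8,0],[8.6,6.7,23.6,-12.3,15.8,0],[8.6,6.7,23.6,-12.3,15.8,0]]]'
```

```text
clock: 51.42
tool_pos: [0.3855, -0.1855, 0.0753]
orientation: [-180.0, 0.1, 38.0]
force: [-0.3, 0.4, -1.3]
opening: 0.0138
clock: 52.18
tool_pos: [0.3936, -0.1787, 0.0985]
orientation: [-179.9, 20.1, 38.0]
force: [0.1, -0.6, -0.1]
opening: 0.0143
```

```bash
python3 -m pendant '[[[1.5,1.2,1.9,-1.5,2,0],[3.2,2.5,4.2,-3.1,3.9,0],[4.9,3.8,6.4,-4.6,5.9,0],[6.8,5.3,8,-6.2,7.9,0],[8.7,6.8,10,-7.7,9.8,0],[10.7,8.4,11.9,-9.2,11.8,0],[14.9,11.7,15.3,-12.3,15.8,0],[14.9,11.7,15.3,-12.3,15.8,0]]]'
python3 -m pendant '[[[4.6,3.5,4,-3.1,3.9,0],[9.4,7.3,7.4,-6.2,7.8,0],[14.4,11.2,10.3,-9.3,11.8,0],[19.6,15.2,12.7,-12.3,15.7,0],[19.6,15.2,12.7,-12.3,15.7,0],[19.6,15.2,12.7,-12.3,15.7,0],[19.6,15.2,12.7,-12.3,15.7,0]]]'
python3 -c "
from h import *
need([.3855,-.1855,.0753],38)"
```

```text
clock: 53.18
tool_pos: [0.4095, -0.1665, 0.1132]
orientation: [-179.9, 40.4, 38.1]
force: [0.5, 1.8, -0.2]
opening: 0.0136
clock: 54.05
tool_pos: [0.4282, -0.1522, 0.1274]
orientation: [180.0, 60.0, 37.9]
force: [-0.2, 0.2, -1.6]
opening: 0.014
shift [-42.7 -33.3 -52.1] turn [ 36.9 -47.3   0.1] opening 0.014 clock 54.0 j [  20.   37.  -19.   16.  -92. -170.] F [-0.2  0.2 -1.6]
```

```bash
python3 -m pendant '[[[-10,-7.7,1,6.2,-7.9,0],[-19,-14.8,0,12.3,-15.8,0],[-27,-21,-3,18.5,-23.6,0],[-34,-26.6,-10,24.6,-31.5,0],[-39.5,-31,-18,30.8,-39.4,0],[-42.7,-33.3,-28,36.9,-47.3,0],[-42.7,-33.3,-10,36.9,-47.3,0],[-42.7,-33.3,20,36.9,-47.3,0],[-42.7,-33.3,20,36.9,-47.3,0]]]'
python3 -m pendant '[[[5,20,0,0,0,2],[15,50,0,0,0,6],[25,80,0,0,0,10],[35,110,0,0,0,15],[40,125,0,0,0,22],[41,150,0,0,0,28],[41,190,0,0,0,34],[41,230,0,0,0,40],[41,255,0,0,0,45],[41,265,0,0,0,48]]]'
python3 - <<'E'
from asc import *
from cups import report
need([.4264,.1625,.08],89.5); t=shot("top","t11.png"); report(t); asc(t,190,225,320,392)
E
```

```text
clock: 55.18
tool_pos: [0.3867, -0.1857, 0.1496]
orientation: [179.8, -0.2, 37.9]
force: [0.4, -0.5, -1.9]
opening: 0.0139
clock: 56.42
tool_pos: [0.4262, 0.0806, 0.1466]
orientation: [-180.0, 0.1, 86.2]
force: [0.7, 0.4, -0.6]
opening: 0.0137
shift [  0.2  81.9 -66.6] turn [ 0.1 -0.   3.3] opening 0.0137 clock 56.4 j [  37.    2.  -35.    0.  -54. -131.] F [ 0.7  0.4 -0.6]
red tab [ 0.4816 -0.0539  0.025 ] [ 0.4814 -0.0534  0.025 ]
yellow tab [ 0.4776 -0.1347  0.025 ] [ 0.4779 -0.1327  0.025 ]
yellow z 0.04 c [ 448.1 -137.1] size [57.9 56.1] ang 0.6 60
yellow z 0.007 c [ 450.2 -141.9] size [43.5 50. ] ang 89.4 268
blue tab [ 0.4781 -0.2241  0.025 ] [ 0.4792 -0.2259  0.025 ]
blue z 0.04 c [ 440.7 -209. ] size [67.2 37.7] ang 28.7 48
blue z 0.007 c [ 450.2 -232.1] size [42.9 48.7] ang 86.9 245
190 ################################################BBBBBBBBBBB#########++++
191 ###########################################BBBBBBBBBBBBBBBBBBBBBB+######
192 ###########################################BBBBBBBBBBBBBBBBBBBBBB#######
193 ##########################################BBBBBBBBBBBBBBBBBBB
[... 1698 characters left out ...]
#######
216 ##++YYYYYYYYYYYYYYYYYYYYYYYYYYYY######++++BBBBBBBBBBBB:::+++++##########
217 ##+++YYYYYYYYYYYYYYYYYYYYYYYYYYY#######+++:BBBBB:::+++++################
218 ###++YYYYYYYYYYYYYYYYYYYYYYYYYYY#######++++:++++++######################
219 ###+#YYYYYYYYYYYYYYYYYYYYYYYYYY##########+++############################
220 ###++YYYYYYYYYYYYYYYYYYYYYYY++##########################################
221 ###++YYYYYYYYYYYYYYYYYY++++#############################################
222 ###+++YYYYYYYYYYYY+++###################################################
223 ####+#YYYYYY+++#########################################################
224 ####+#+++###############################################################
```

```bash
python3 -m pendant '[[[0,20,0,0,0,1],[0,45,0,0,0,3.3],[0,68,0,0,0,3.3],[0,79,-5,0,0,3.3],[0,81.5,-22,0,0,3.3],[0,81.5,-45,0,0,3.3],[0,81.5,-66,0,0,3.3],[0,81.5,-66,0,0,3.3],[0,81.5,-66,0,0,3.3]]]'
python3 -c "
from h import *
need([.4264,.1623,.0432],89.5)"
```

```text
clock: 57.6
tool_pos: [0.4271, 0.161, 0.0813]
orientation: [-180.0, 0.1, 89.2]
force: [0.1, 0.9, 0.1]
opening: 0.0137
shift [ -0.7   1.3 -38.1] turn [ 0.1 -0.   0.3] opening 0.0137 clock 57.6 j [  46.    9.  -37.    0.  -44. -136.] F [0.1 0.9 0.1]
```

Next I'll set it down, release, rise, and move back to a viewing pose over the strip to check.

```bash
python3 -m pendant '[[[0,0.5,-12,0,0,0.3],[0,0.5,-24,0,0,0.3],[0,0.5,-32,0,0,0.3],[0,0.5,-36,0,0,0.3],[0,0.5,-38,0,0,0.3],[0,0.5,-38,0,0,0.3]]]'
python3 -m pendant '[[[0,0,0,0,0,0],[0,0,0,0,0,0],[0,0,0,0,0,0]]]' 0.32
python3 -m pendant '[[[0,0,15,0,0,0],[0,0,40,0,0,0],[0,0,90,0,0,0],[0,-40,150,0,0,0],[-5,-100,207,0,0,0],[-8,-160,207,0,0,0],[-10,-220,207,0,0,0],[-10,-280,207,0,0,0],[-10,-338,207,0,0,1],[-10,-338,207,0,0,1]]]'
python3 - <<'E'
from cups import *
s=shot("wrist","w12.png"); report(s); need([.417,-.177,.245],90.5)
a=cv2.resize(s["pixels"][120:225,170:400,::-1],None,fx=3,fy=3,interpolation=cv2.INTER_CUBIC)
t=shot("side","s12.png"); b=cv2.resize(t["pixels"][125:325,190:370,::-1],(690,767),interpolation=cv2.INTER_CUBIC)
u=shot("top","t12.png"); c=cv2.resize(u["pixels"][185:280,130:400,::-1],(690,243),interpolation=cv2.INTER_CUBIC)
b=b[:,:]; b=cv2.resize(t["pixels"][205:310,215:330,::-1],(303,277),interpolation=cv2.INTER_CUBIC)
cv2.imwrite("pics/c12.png",np.vstack([a[:,:690],c, ])[:600])
cv2.imwrite("pics/c13.png",np.hstack([np.vstack([a,c])[:558],cv2.resize(b,(110,558))]))
E
```

```text
clock: 58.35
tool_pos: [0.427, 0.1619, 0.043]
orientation: [-180.0, 0.1, 89.6]
force: [0.3, 0.5, -0.7]
opening: 0.0141
clock: 58.72
tool_pos: [0.4269, 0.1619, 0.043]
orientation: [-180.0, 0.1, 89.6]
force: [-0.4, -0.2, 0.0]
opening: 0.0294
clock: 59.98
tool_pos: [0.4159, -0.1794, 0.2497]
orientation: [-179.9, 0.1, 90.3]
force: [-0.7, 0.1, -0.4]
opening: 0.0299
red z 0.007 c [448.9 -30.7] size [28.6 54.9] ang 89.9 154
yellow tab [ 0.4763 -0.1349  0.025 ] [ 0.4773 -0.1346  0.025 ]
yellow z 0.04 c [ 450. -135.] size [55.4 54.9] ang 0.5 403
yellow z 0.007 c [ 454.7 -133.6] size [43.8 49.1] ang 1.1 897
blue tab [ 0.4803 -0.2219  0.025 ] [ 0.484  -0.2236  0.025 ]
blue z 0.04 c [ 450.8 -222.5] size [55.4 55.4] ang 89.7 392
blue z 0.007 c [ 455.4 -224. ] size [47.6 43.9] ang 89.6 812
shift [ 0.8  1.8 -4.6] turn [ 0.1 -0.1  0.2] opening 0.0299 clock 60.0 j [  2.  -2. -24.   0. -68. -92.] F [ 0.2  0.6 -0.3]
```

View pics/c12.png

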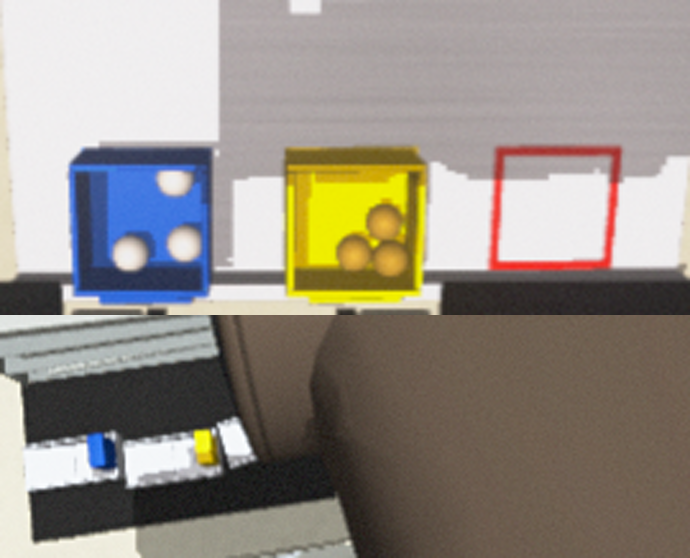

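The final picture shows three white balls in blue, (128,253), (185,242), (175,182), and three brass balls in yellow, (352,252), (385,220), (389,258). Both cups are square against the fence, and the blue and yellow scoops stand on the mat. I'll do one numerical check of the cups' y positions against their marks.

```bash
python3 - <<'E'
from cups import *
s=load("wrist"); M=masks(s)
def run(m,r,lo,hi):
    c=np.nonzero(m[r,lo:hi])[0]+lo
    return (c.min()-.5,c.max()+.5) if len(c) else None
for r in range(180,216,5):
    b=run(M['blue'],r,170,255); y=run(M['yellow'],r,255,325); d=run(M['red'],r,325,385)
    f=lambda u,z:(at_z(s,u,r,z)[:2]*1000).round(1)
    print(r,'B',b,f(b[0],.04)[1]+28,f(b[1],.004)[1]-28,'Y',y,f(y[0],.004)[1]+28,f(y[1],.04)[1]-28,'R',d and (f(d[0],.004)+f(d[1],.004))[1]/2, d and f(d[1],.004)-f(d[0],.004))
for r in range(214,225):
    print(r,run(M['blue'],r,170,255),run(M['yellow'],r,255,325))
    for n,lo,hi in (('blue',170,255),('yellow',255,325)):
        q=run(M[n],r,lo,hi)
        if q: a,b=at_z(s,q[0],r,.025),at_z(s,q[1],r,.025); print('   ',n,((a+b)/2*1000).round(1)[:2],((b-a)*1000).round(1)[1])
E
```

```text
180 B (np.float64(192.5), np.float64(238.5)) -223.6 -226.2 Y (np.float64(265.5), np.float64(311.5)) -134.9 -137.3 R -44.599999999999994 [-0.5 55. ]
185 B (np.float64(193.5), np.float64(238.5)) -222.6 -226.3 Y (np.float64(264.5), np.float64(311.5)) -136.1 -137.0 R -44.0 [-0.5 55.2]
190 B (np.float64(193.5), np.float64(239.5)) -222.9 -225.0 Y (np.float64(264.5), np.float64(311.5)) -136.0 -136.7 R -44.75 [-0.4 55.5]
195 B (np.float64(193.5), np.float64(239.5)) -223.1 -225.0 Y (np.float64(264.5), np.float64(311.5)) -135.9 -136.3 R -44.15 [-0.4 55.7]
200 B (np.float64(193.5), np.float64(239.5)) -223.4 -225.1 Y (np.float64(264.5), np.float64(310.5)) -135.8 -137.2 R -44.2 [-0.3 54.6]
205 B (np.float64(193.5), np.float64(239.5)) -223.7 -225.1 Y (np.float64(264.5), np.float64(310.5)) -135.7 -136.9 R -43.6 [-0.3 54.8]
210 B (np.float64(194.5), np.float64(239.5)) -222.7 -225.1 Y (np.float64(264.5), np.float64(310.5)) -135.6 -136.5 R None None
215 B (np.float64(194.5), np.float64(238.5)) -223.0 -226.5 Y (np.float64(265.5), np.float64(309.5)) -134.1 -137.4 R None None
214 (np.float64(194.5), np.f
[... 333 characters left out ...]
(309.5))
    blue [ 479.6 -225.7] 56.5
    yellow [ 478.9 -134.7] 56.4
217 (np.float64(194.5), np.float64(238.5)) (np.float64(265.5), np.float64(309.5))
    blue [ 481.  -225.8] 56.6
    yellow [ 480.3 -134.7] 56.5
218 (np.float64(197.5), np.float64(238.5)) (np.float64(265.5), np.float64(309.5))
    blue [ 482.3 -223.9] 52.7
    yellow [ 481.7 -134.6] 56.5
219 (np.float64(202.5), np.float64(233.5)) (np.float64(272.5), np.float64(303.5))
    blue [ 483.6 -223.9] 39.9
    yellow [ 483. -134.] 39.9
220 (np.float64(203.5), np.float64(232.5)) (np.float64(272.5), np.float64(302.5))
    blue [ 485.  -223.9] 37.4
    yellow [ 484.4 -134.6] 38.6
221 None None
222 None None
223 None None
224 None None
```

Relative to the tabs in the same view, both cups sit within about 1.5 mm, which is measurement noise. I'll hand in the job.

```bash
python3 -c "
from plant import *
print(close_job())"
```

```text
the job is handed in; nothing more can be done
None
```

The job is handed in at about 60 s of the 210 s allowed. The blue and yellow cups are in the row with their balls, and the red cup was missing.

- **Cups:** I slid both to the fence on their own squares without lifting them. In the last wrist view both are square to the strip and against the fence. Blue agrees with its tab within 1 mm. For yellow, the readings put it between 0 and 2 mm off in y, depending on method.
- **Balls:** All three white balls are in the blue cup and all three brass balls are in the yellow cup.
- **Scoops:** The blue and yellow scoops stand upright on the mat again. I did not move the red scoop or touch the jar and timer. I did not recheck the red scoop's balls at the end, because the arm partly hid the mat in the last top view.

**What went wrong along the way:**
- The first try at sliding yellow, by gripping its wall, jammed at 24 N. I finished it by pushing from behind.
- While lowering, the blue scoop pressed on the cup's rim at about 15 N, and again at about 4 N early in the tipping. I raised it both times and the cup did not shift.
- The scoop's side walls hang below its lip. Because of that, the lip could only come to about 18 mm over the rim while level, and I eased it down to roughly 11 mm as it tipped.

I saw no cup knocked aside in any check.

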